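Pack a tea gift box and leave the other set's tin and jar

ROBOT

A 6-joint arm with a two-finger parallel gripper is mounted at the origin on the work surface. World frame = base frame: x ahead of the robot, y to its left, z up, the work surface at z = 0. Lengths are in mm, angles in degrees, forces in N, time in s.
With the tool pointing down it reaches from about 350 to 950 mm from the base axis. Payload 17.4 kg.
Tool frame: the origin (TCP) lies on the centre line of the jaws, within the pads' length; the fingertips stand 25 mm ahead of it and the grasp point (between the pads) lies 6 mm ahead of it; z points along the fingers, y is the direction in which the jaws open and shut (so a half turn about z gives the same grasp; the last joint's range is limited). The gripper opens to 93 mm and grips with 3 to 60 N. Pads are 15 mm wide; open, the fingers measure 128 mm over their backs; the gripper's body (75 mm by 188 mm) begins 65 mm behind the grasp point.
Start: joints at [69.511, 6.646, 82.598, -0, 90.757, -2.166], TCP at [212.212, 640.78, 243.646] pointing down, gripper open.
Joint ranges: [-162.19, 162.19], [-47.58, 125.68], [4.15, 143.07], [-65.23, 245.23], [0.69, 171.88], [-170.13, 170.13]. Speed limits (degrees/s): [108.29, 108.29, 127.2, 180, 180, 180].

INTERFACE

Orientations are given as [roll, pitch, yaw] about the fixed x, y, z axes, in that order (R = Rz(yaw) Ry(pitch) Rx(roll)).
In Python, from plant import readout, optics, manip gives the robot as it stands.
- The arm moves only by the tool play_rows, never from a script. Its argument "steps" is a list of rows, each a list of 3 entries, a list of its own where there are three numbers: the finger opening in mm, from 0 to 93, then the shift along the tool's x, y, z in units of 25 mm (1.0 is 25 mm), then the turn about the tool's z in units of 6 degrees (1.0 is 6 degrees). A call has 1 to 12 rows; each row shifts and turns the pose as measured when the row begins, along the tool's axes as they then stand; what a row does not reach is not made up. A row lasts 1/12 s, in which the tool goes at most 41.7 mm and 7.16 degrees, less where a joint would pass 70% of its speed; a pose out of reach is approached as far as the arm can. A call is refused whole if a number of a shift passes 1 or a number of a turn 1, either way. A call with a gripper value outside its range is refused whole. The fingers move at their own pace and stop on an object; the grip force is fixed at half the most. Time passes only in rows, so rows that do not move let the fingers close. It gives the time, the measured TCP pose, the force and the opening at its end, in the units of the state.
- readout.get_state(): the state, without advancing time (a new reading comes with each control period).
- optics.read_camera(name): name is "scene" or "top" or "wrist"; returns the picture (480x640x3 uint8, red, green, blue); there is no depth.
- optics.camera_model(name): a dict with "fx", "fy", "cx", "cy" (pixels), "view" (4x4, takes a point from world to camera coordinates). Camera axes: x right, y down, z forward; pixel columns grow to the right and rows downward; lengths in mm; the calibration is good to about 2 mm. A picture is of the moment at which its call begins: read the wrist's pose just before it. camera_model takes no time and is no camera call; for the wrist camera it gives the pose at the moment of the call.
- manip.hand_in(): hands the job in, once; it reports no verdict.
The state is a dict: "time_s": time; "qpos": joint angles; "dq": joint speeds; "joint_efforts": joint torques, N m; "tool_pos": TCP position; "ee_rot": TCP orientation; "force": force on the tool from outside, world axes, zero at the start; "ft_torque": the same for the moment, N m; "gripper_width": finger opening in mm.
Only numpy, scipy, OpenCV 4.12 (cv2) and the standard library are available. Lean on these libraries where they do the work, as an engineer would, in place of code of your own. Each camera call takes 0.05 s, during which the arm holds its last target. There are 200 camera calls.

TASK

Pack the gift box: stand the wide short tea tin, the large honey jar and the tea-bag carton upright in the recesses of the box that are shaped for them, down on the recess floors, and lay the soap flat, centred and lengthwise on top of the tea-bag carton in the box. The tall slim tin and the small honey jar belong to another set: leave them standing where they are.

Things in the scene. Friction and masses are not known exactly. Their poses are not given: they have to be found in the camera images.
- giftbox: The gift box is an open kraft-board base fixed to the table, 118 x 330 mm outside, rim 28 mm above the table; three square grey pulp inserts, 104 x 104 x 22 mm, stand in it in a row along its length, 106 mm centre to centre, in any order, their top faces 25 mm above the table. Origin: centre of its underside; z up, y along the row of inserts.
- tin_c (a point): Wide short tea tin, a closed upright cylinder 64 mm in diameter, 70 mm high, about 0.14 kg: bare metal, lid on top, cream paper label round it. The point is its centre, half-way up (35 mm above its underside); z is its upright axis.
- jar_c (a point): Large honey jar, a closed upright cylinder of amber glass 46 mm in diameter with a brass-coloured screw lid (43 mm in diameter, top 14 mm), 66 mm high in all, about 0.2 kg. The point is its centre, half-way up (33 mm above its underside); z is its upright axis.
- carton_c (a point): Tea-bag carton, a white board box with a brown panel on its two long sides and a thin brown flap line on its top, standing upright: 70 mm long (its x) x 48 mm wide (its y) x 65 mm high (its z), about 0.09 kg. The point is its centre, half-way up (32.5 mm above its underside). Its flat top carries the soap.
- soap_c (a point): Soap in a small white paper carton with a brown band across its middle, lying flat: 58 mm long (its x) x 40 mm wide (its y) x 30 mm high (its z), about 0.1 kg. The point is its centre, half-way up (15 mm above its underside).
- tall_tin_c (a point): Tall slim tea tin of another set, 52 mm in diameter, 118 mm high, finished like the wide short one. It stays where it stands. The point is its centre, half-way up; z is its upright axis.
- small_jar_c (a point): Small honey jar of another set, 36 mm in diameter, 46 mm high, finished like the large one. It stays where it stands. The point is its centre, half-way up; z is its upright axis.
- tin_recess (a point): The insert of the gift box with the larger round recess, 80 mm in diameter and 10 mm deep with a darker grey floor, for the wide short tin. The point is the centre of the recess floor, 15 mm above the table; z up; x across the box (its 118 mm side), y along the row. 
- jar_recess (a point): The insert of the gift box with the smaller round recess, 62 mm in diameter and 10 mm deep with a darker grey floor, for the large jar. The point is the centre of the recess floor, 15 mm above the table; z up; x across the box (its 118 mm side), y along the row. 
- carton_recess (a point): The insert of the gift box with the rectangular recess, 64 mm (across the box, x) x 86 mm (along the row, y) and 10 mm deep with a darker grey floor, for the tea-bag carton, whose 70 mm length therefore lies along the row. The point is the centre of the recess floor, 15 mm above the table; z up; x across the box (its 118 mm side), y along the row. 
Things that resemble listed ones, but are neither listed nor needed, are in the scene too. What is shaped like the part that bears small_jar_c but turquoise is not meant. What is shaped like the part that bears tin_c but green is not meant.

How it is judged:
By the outcome, as a careful person would: the job done as asked, in the order asked, and still so for the second after the job is handed in, with the robot touching nothing.
It also fails if it takes over 112 s, if anything falls off the work surface, if the arm or the gripper's body presses on something with over 40 N, if the wrist force passes 120 N, or if a joint passes its speed limit or range.

## Working session

There is one attempt and no reset: what is moved stays moved. The work goes in short steps, Python scripts to look and compute and a tool call to move; the robot and the scene stay as the last step left them, time stands still between calls to the robot, and variables do not carry over. Pictures are saved under pics/ and viewed, about 12 in all and at most 16, crops included, and the job is handed in when it is done.

Besides the shell and the picture viewer there is one more tool, called after "Emit:" as name(argument=value, ...), one argument or row to a line, values as JSON. play_rows: Moves the arm, as the interface text tells. Its arguments: {"type":"object","properties":{"steps":{"type":"array","items":{"type":"array"}}},"required":["steps"]}

```bash
mkdir -p pics; ls; python3 - <<'E'
from plant import readout, optics
import cv2
print(readout.get_state())
for n in("scene","top"):
    m=optics.camera_model(n);print(n,m)
    cv2.imwrite(f"pics/{n}1.png",optics.read_camera(n)[:,:,::-1])
E
```

```text
pics
{'time_s': 0.0, 'qpos': array([ 6.95106816e+01,  6.67460187e+00,  8.26349051e+01,  8.83952602e-04,
        9.07573817e+01, -2.16739740e+00]), 'dq': array([-0.00168179, -0.01007499,  0.01830417, -0.01759752, -0.01077491,
        0.00837564]), 'joint_efforts': array([-3.80378733e-04, -7.21275473e+01, -6.22601008e+01,  7.79902143e-02,
        2.37761100e-02, -5.71646206e-05]), 'tool_pos': array([212.15141674, 640.6099337 , 242.90866542]), 'ee_rot': array([-1.79933193e+02, -3.41293316e-03,  1.61678088e+02]), 'force': array([0.42228024, 0.54618645, 0.70021003]), 'ft_torque': array([-0.02543925, -0.00421616, -0.05161096]), 'gripper_width': 92.99698538379302}
scene {'fx': 450.98361295609, 'fy': 450.98361295609, 'cx': 322.2561235864326, 'cy': 243.18017433738675, 'view': array([[ 6.03275043e-01,  7.97485052e-01, -8.76430276e-03,
        -3.37366286e+02],
       [ 4.77436369e-01, -3.69926176e-01, -7.97000086e-01,
        -2.06047975e+02],
       [-6.38837801e-01,  4.76625865e-01, -6.03915598e-01,
         1.25256481e+03],
       [ 0.00000000e+00,  0.00000000e+00,  0.00000000e+00,
         1.00000000e+00]])}
top {'fx': 497.26596395028287, 'fy': 497.26596395028287, 'cx': 312.67110630710107, 'cy': 248.90972104340406, 'view': array([[-9.46401655e-03, -9.99942870e-01, -4.96875568e-03,
         2.41605889e-01],
       [-9.93476077e-01,  9.96731549e-03, -1.13604303e-01,
         5.25103989e+02],
       [ 1.13647338e-01,  3.86118689e-03, -9.93513650e-01,
         1.12541488e+03],
       [ 0.00000000e+00,  0.00000000e+00,  0.00000000e+00,
         1.00000000e+00]])}
```

View pics/top1.png

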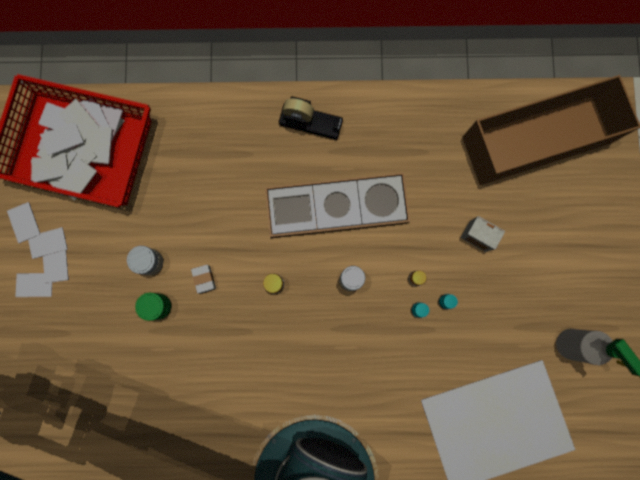

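View pics/scene1.png

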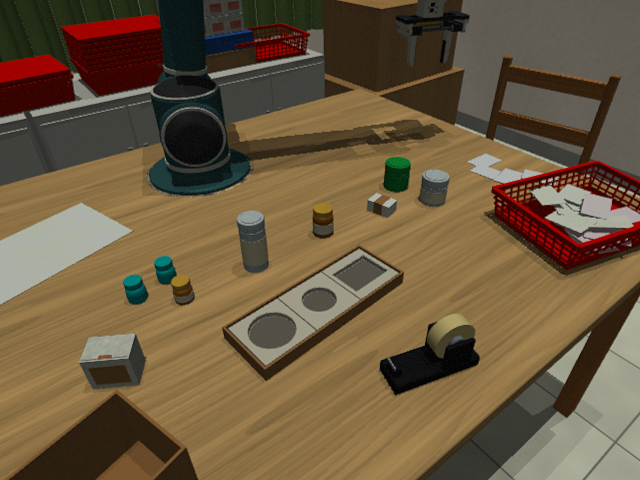

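The top view shows these candidates:
- **Wide tin:** grey at (144,262). The green one at (152,306) and the tall tin at (352,279) are not it.
- **Large jar:** amber at (273,284). The small jar at (418,278) and the turquoise ones at (421,310) and (448,301) are not it.
- **Soap:** (203,279).
- **Carton:** (484,234).
- **Recesses:** carton (293,209), jar (337,204), tin (382,200).

Next, a close crop.

```bash
cat > h.py <<'E'
import numpy as np, cv2
from plant import readout, optics
def ray(m,u,v,z):
    V=np.array(m["view"]);R,t=V[:3,:3],V[:3,3]
    d=R.T@np.array([(u-m["cx"])/m["fx"],(v-m["cy"])/m["fy"],1]);o=-R.T@t
    return (o+d*(z-o[2])/d[2])[:2]
def proj(m,p):
    c=np.array(m["view"])@np.append(p,1);return [m["fx"]*c[0]/c[2]+m["cx"],m["fy"]*c[1]/c[2]+m["cy"]]
E
python3 - <<'E'
import cv2
i=cv2.imread("pics/top1.png")
a=cv2.resize(i[165:320,120:320],None,fx=4,fy=3.0 and 4,interpolation=cv2.INTER_CUBIC)
b=cv2.resize(i[165:320,320:520],None,fx=4,fy=4,interpolation=cv2.INTER_CUBIC)
cv2.imwrite("pics/a.png",a[:,:800]);cv2.imwrite("pics/b.png",b)
E
```

```text
(no output)
```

View pics/a.png

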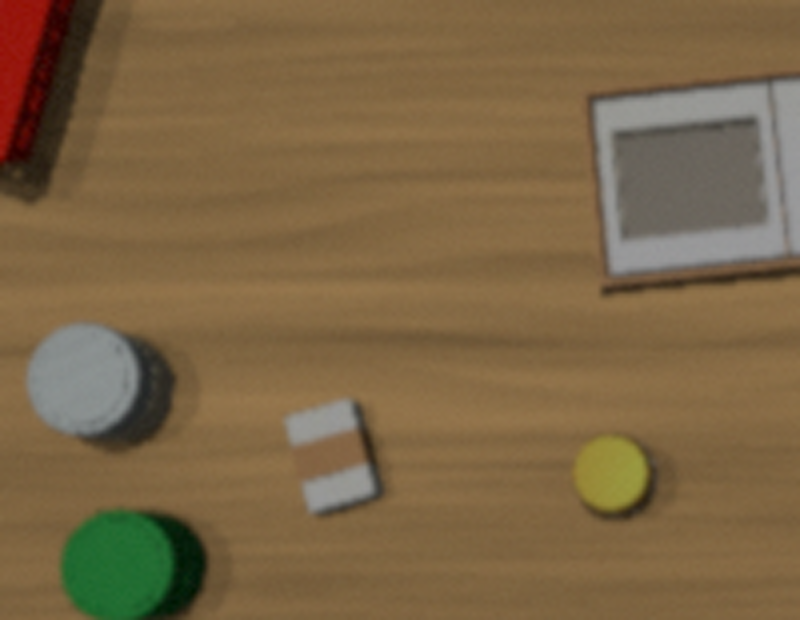

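View pics/b.png

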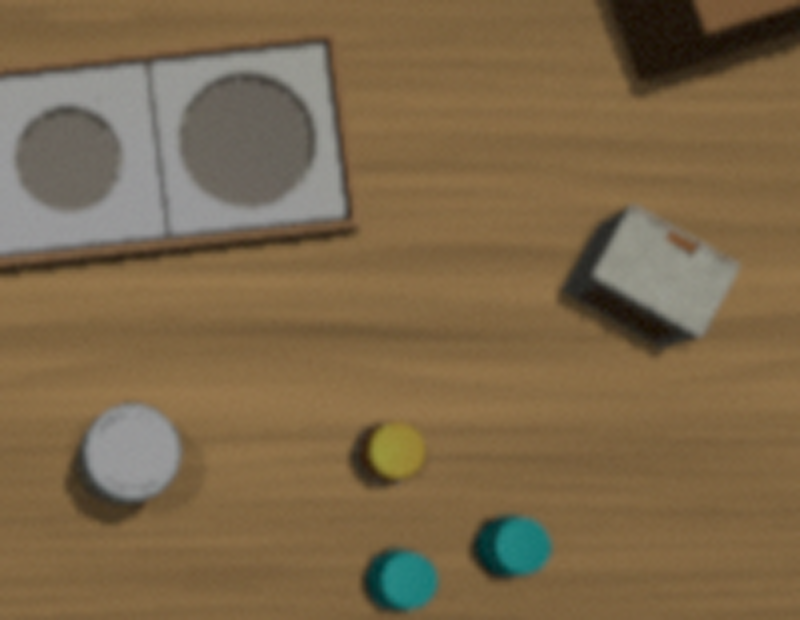

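```bash
cat > m.py <<'E'
from h import *
m=optics.camera_model("top")
A=lambda x,y,z:ray(m,120+x/4-.4,165+y/4-.4,z)
B=lambda x,y,z:ray(m,320+x/4-.4,165+y/4-.4,z)
p=dict(tin=A(84,379,70),jar=A(612,472,66),ttin=B(132,452,118),sjar=B(396,451,46),tinR=B(248,139,25),jarR=B(68,158,25))
s=[A(*c,30) for c in((286,418),(355,400),(378,494),(317,514))]
c=[B(*c,65) for c in((630,206),(740,264),(697,337),(592,275))]
r=[A(*c,25) for c in((614,132),(756,120),(768,224),(622,239))]
p.update(soap=np.mean(s,0),carton=np.mean(c,0),cartR=np.mean(r,0))
for k,v in p.items(): print(k,v.round(1))
ang=lambda d:np.degrees(np.arctan2(d[1],d[0])).round(1)
print("soap long",ang(s[3]-s[0]),ang(s[2]-s[1]),"sizes",[np.linalg.norm(s[i]-s[i-1]).round(1) for i in range(4)])
print("carton long",ang(c[1]-c[0]),ang(c[2]-c[3]),"short",ang(c[3]-c[0]),"sizes",[np.linalg.norm(c[i]-c[i-1]).round(1) for i in range(4)])
print("row",ang(p['tinR']-p['cartR']),ang(p['tinR']-p['jarR']),ang(B(325,41,28)-A(591,97,28)), [np.linalg.norm(r[i]-r[i-1]).round(1) for i in range(4)])
s=readout.get_state();w=optics.camera_model("wrist")
V=np.array(w["view"]);print(w["fx"],w["cx"],w["cy"],(-V[:3,:3].T@V[:3,3]).round(1),V[:3,:3].round(2),s["tool_pos"],s["ee_rot"])
E
python3 m.py
```

```text
tin [500.8 380.7]
jar [446.1  85.2]
ttin [452.6 -89.7]
sjar [ 455.7 -245.1]
tinR [ 641.7 -168.5]
jarR [631.4 -62.3]
soap [458.4 248.9]
carton [ 555.1 -396.1]
cartR [620.2  42.7]
soap long -161.2 -165.5 sizes [np.float64(58.7), np.float64(41.1), np.float64(56.2), np.float64(36.7)]
carton long -119.2 -122.0 short 149.3 sizes [np.float64(45.6), np.float64(69.2), np.float64(48.9), np.float64(67.6)]
row -84.2 -84.5 -84.5 [np.float64(64.2), np.float64(84.2), np.float64(62.7), np.float64(86.1)]
432.1157484982299 318.8913581954677 247.39741451919866 [144.  662.9 383.9] [[ 0.31  0.95 -0.  ]
 [ 0.92 -0.3   0.25]
 [ 0.24 -0.08 -0.97]] [212.1550194  640.62720407 243.01143436] [-1.79943794e+02 -3.37219912e-03  1.61675316e+02]
```

Emit:
play_rows(
  steps=[
    [93,[-1,-0.44,0],0],
    [93,[-1,-0.44,0],0],
    [93,[-1,-0.44,0],0],
    [93,[-1,-0.44,0],0],
    [93,[-1,-0.44,0],0],
    [93,[-1,-0.44,0],0],
    [93,[-1,-0.44,0],0],
    [93,[-1,-0.44,0],0],
    [93,[-1,-0.44,0],0],
    [93,[-1,-0.44,0],0],
    [93,[-1,-0.44,0],0],
    [93,[-1,-0.44,0],0],
  ],
)

```text
time_s: 1.1
tool_pos: [461.1, 413.1, 237.7]
ee_rot: [-179.5, -0.2, 162.1]
force: [-0.1, 0.1, 0.3]
gripper_width: 93.4
```

```bash
cat > go.py <<'E'
# usage: go.py x y z yaw  -> shift in tool units (current axes) and turn units
import sys
from h import *
def go(x,y,z,yaw):
    s=readout.get_state();p=s["tool_pos"];w=s["ee_rot"][2];a=np.radians(w);d=np.array([x,y,z])-p
    c,n=np.cos(a),np.sin(a)
    print("t",round(s["time_s"],2),"pos",p.round(1),"rot",s["ee_rot"].round(1),"w",round(s["gripper_width"],1),"F",s["force"].round(1))
    print("units",np.round(np.array([d@[c,n,0],d@[n,-c,0],-d[2]])/25,2),"turn",round(-((yaw-w+180)%360-180)/6,2))
if __name__=="__main__": go(*map(float,sys.argv[1:5]))
E
python3 go.py 500.8 380.7 200 161.7
```

```text
t 1.1 pos [461.1 413.1 237.7] rot [-179.5   -0.2  162.1] w 93.4 F [-0.1  0.1  0.3]
units [-1.91 -0.74  1.51] turn 0.07
```

Emit:
play_rows(
  steps=[
    [93,[-0.7,-0.3,0.5],0],
    [93,[-0.7,-0.3,0.5],0],
    [93,[-0.5,-0.15,0.5],0],
    [93,[0,0,0],0],
    [93,[0,0,0],0],
  ],
)

```text
time_s: 1.52
tool_pos: [505.3, 374.7, 197.5]
ee_rot: [-179.5, -0.2, 161.8]
force: [-0.5, 0.3, -0.2]
gripper_width: 92.9
```

```bash
cat > snap.py <<'E'
# usage: snap.py name [u v z ...] : wrist picture with predicted projections of given world points x,y,z marked
import sys
from h import *
m=optics.camera_model("wrist");i=optics.read_camera("wrist")[:,:,::-1].copy()
np.save("pics/wm.npy",m,allow_pickle=True)
a=list(map(float,sys.argv[2:]))
for k in range(0,len(a),3):
    u,v=proj(m,a[k:k+3]);print(round(u),round(v));cv2.drawMarker(i,(round(u),round(v)),(255,0,255),0,12,1)
cv2.imwrite(f"pics/{sys.argv[1]}.png",i)
E
python3 go.py 500.8 380.7 51 161.7; python3 snap.py w1 500.8 380.7 70
```

```text
t 1.52 pos [505.3 374.7 197.5] rot [-179.5   -0.2  161.8] w 92.9 F [-0.5  0.3 -0.2]
units [0.25 0.17 5.86] turn 0.02
329 240
```

View pics/w1.png

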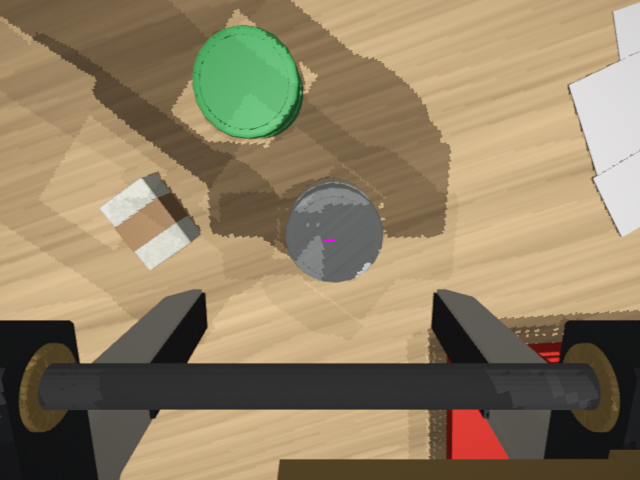

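The wrist view shows the tin's lid centred at about (335,234), against a prediction of (329,240), so the error is a few mm. The green tin is at (247,82) and the soap at (150,222).

```bash
cat > pt.py <<'E'
import sys
from h import *
m=np.load("pics/wm.npy",allow_pickle=True).item();a=list(map(float,sys.argv[1:]))
P=np.array([ray(m,*a[k:k+3]) for k in range(0,len(a),3)]);print(P.round(1).tolist())
for k in range(len(P)-1):
    d=P[k+1]-P[k];print("len",np.hypot(*d).round(1),"ang",np.degrees(np.arctan2(d[1],d[0])).round(1))
E
python3 pt.py 335 234 70
echo soap; python3 pt.py 100 208 30 153 173 30 200 234 30 151 270 30
```

```text
[[498.2, 385.7]]
soap
[[435.9, 227.9], [424.9, 274.7], [476.4, 289.7], [490.7, 244.1]]
len 48.1 ang 103.3
len 53.7 ang 16.2
len 47.8 ang -72.6
```

Emit:
play_rows(
  steps=[
    [93,[0.36,0.27,0],0],
    [93,[0,0,1],0],
    [93,[0,0,1],0],
    [93,[0,0,1],0],
    [93,[0,0,1],0],
    [93,[0,0,1],0],
    [93,[0,0,0.8],0],
    [93,[0,0,0],0],
  ],
)

```text
time_s: 2.23
tool_pos: [491.1, 395.6, 53.7]
ee_rot: [-180.0, 0.0, 162.3]
force: [-1.4, 0.5, -1.3]
gripper_width: 92.9
```

```bash
python3 go.py 499 384 51 161.7
```

```text
t 2.23 pos [491.1 395.6  53.7] rot [-180.     0.   162.3] w 92.9 F [-1.4  0.5 -1.3]
units [-0.44 -0.35  0.11] turn 0.1
```

Emit:
play_rows(
  steps=[
    [93,[-0.4,-0.35,0.1],0],
    [93,[0,0,0],0],
    [93,[0,0,0],0],
  ],
)

```text
time_s: 2.48
tool_pos: [497.1, 386.7, 53.9]
ee_rot: [179.9, 0.1, 162.5]
force: [0.0, 0.4, 0.6]
gripper_width: 93.1
```

```bash
python3 go.py 499 384 51 161.7;sleep 1; python3 snap.py w2 499 384 70
```

```text
t 2.48 pos [497.1 386.7  53.9] rot [1.799e+02 1.000e-01 1.625e+02] w 93.1 F [0.  0.4 0.6]
units [-0.11 -0.08  0.12] turn 0.13
315 371
```

View pics/w2.png

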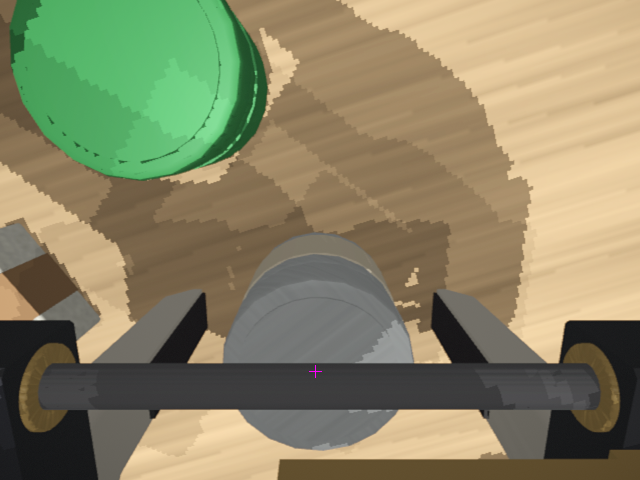

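The tin sits centred between the fingers, with its lid at about (318,366). Closing.

Emit:
play_rows(
  steps=[
    [50,[0,0,0],0],
    [50,[0,0,0],0],
    [50,[0,0,0],0],
    [50,[0,0,0],0],
    [50,[0,0,0],0],
    [50,[0,0,0],0],
    [50,[0,0,-0.3],0],
    [50,[0,0,-0.8],0],
    [50,[0,0,-1],0],
    [50,[0,0,-1],0],
    [50,[0,0,-1],0],
    [50,[0,0,-1],0],
  ],
)

```text
time_s: 3.53
tool_pos: [495.1, 385.5, 185.2]
ee_rot: [-179.8, -0.2, 162.4]
force: [0.3, 0.2, -1.5]
gripper_width: 63.5
```

```bash
python3 go.py 641.7 -168.5 160 95.5
```

```text
t 3.53 pos [495.1 385.5 185.2] rot [-179.8   -0.2  162.4] w 63.5 F [ 0.3  0.2 -1.5]
units [-12.28 -19.36   1.01] turn 11.16
```

Emit:
play_rows(
  steps=[
    [50,[-0.3,-0.5,0],0],
    [50,[-0.6,-0.95,0],0],
    [50,[-0.6,-0.95,0],0],
    [50,[-0.6,-0.95,0],0],
    [50,[-0.6,-0.95,0],0],
    [50,[-0.6,-0.95,0],0],
    [50,[-0.6,-0.95,0],0],
    [50,[-0.6,-0.95,0],0],
    [50,[-0.6,-0.95,0],0],
    [50,[-0.6,-0.95,0],0],
    [50,[-0.6,-0.95,0],0],
    [50,[-0.6,-0.95,0],0],
  ],
)

```text
time_s: 4.53
tool_pos: [578.5, 60.7, 193.0]
ee_rot: [179.8, 0.1, 162.8]
force: [0.3, 0.1, -1.0]
gripper_width: 63.2
```

```bash
python3 go.py 641.7 -168.5 160 95.5
```

```text
t 4.53 pos [578.5  60.7 193. ] rot [1.798e+02 1.000e-01 1.628e+02] w 63.2 F [ 0.3  0.1 -1. ]
units [-5.12 -8.01  1.32] turn 11.22
```

Emit:
play_rows(
  steps=[
    [50,[-0.6,-0.95,0],0],
    [50,[-0.6,-0.95,0],0],
    [50,[-0.6,-0.95,0],0],
    [50,[-0.6,-0.95,0],0],
    [50,[-0.6,-0.95,0],0],
    [50,[-0.6,-0.95,0],0],
    [50,[-0.6,-0.95,0],0],
    [50,[-0.3,-0.5,0],0],
    [50,[0,0,0],0.5],
    [50,[0,0,0],1],
    [50,[0,0,0],1],
    [50,[0,0,0],1],
  ],
)

```text
time_s: 5.53
tool_pos: [630.9, -163.5, 190.0]
ee_rot: [179.9, -0.2, 140.8]
force: [-0.4, -0.9, -1.2]
gripper_width: 63.5
```

Emit:
play_rows(
  steps=[
    [50,[0,0,0],1],
    [50,[0,0,0],1],
    [50,[0,0,0],1],
    [50,[0,0,0],1],
    [50,[0,0,0],1],
    [50,[0,0,0],1],
    [50,[0,0,0],0.8],
    [50,[0,0,0],0.4],
    [50,[0,0,0],0],
  ],
)

```text
time_s: 6.28
tool_pos: [628.1, -162.1, 188.5]
ee_rot: [-179.7, -0.4, 95.0]
force: [-0.1, -1.2, -0.0]
gripper_width: 63.7
```

```bash
python3 go.py 641.7 -168.5 100 95.5; python3 snap.py w3 641.7 -168.5 25 631.4 -62.3 25 620.2 42.7 25
```

```text
t 6.28 pos [ 628.1 -162.1  188.5] rot [-179.7   -0.4   95. ] w 63.7 F [-0.1 -1.2 -0. ]
units [-0.3   0.52  3.54] turn -0.09
340 245
340 90
339 -95
```

View pics/w3.png

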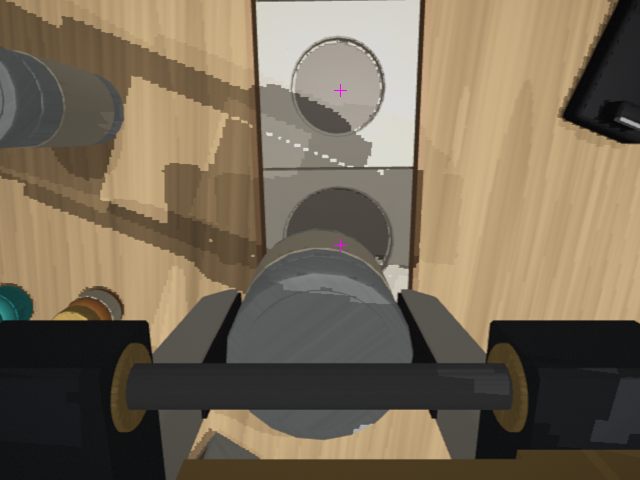

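Emit:
play_rows(
  steps=[
    [50,[-0.25,0.5,0],0],
    [50,[0,0,0.5],0],
    [50,[0,0,1],0],
    [50,[0,0,1],0],
    [50,[0,0,0.8],0],
    [50,[0,0,0],0],
    [50,[0,0,0],0],
  ],
)

```text
time_s: 6.92
tool_pos: [639.0, -165.7, 101.0]
ee_rot: [-179.6, -0.4, 95.9]
force: [-0.1, 0.5, -0.9]
gripper_width: 63.6
```

```bash
python3 go.py 641 -167 69 95.5
```

```text
t 6.92 pos [ 639.  -165.7  101. ] rot [-179.6   -0.4   95.9] w 63.6 F [-0.1  0.5 -0.9]
units [-0.06  0.07  1.28] turn 0.06
```

Emit:
play_rows(
  steps=[
    [50,[-0.05,0.08,0.4],0],
    [50,[0,0,0.4],0],
    [50,[0,0,0.2],0],
    [50,[0,0,0.1],0],
    [50,[0,0,0],0],
  ],
)

```text
time_s: 7.33
tool_pos: [641.8, -166.8, 73.9]
ee_rot: [-179.8, -0.3, 96.0]
force: [-0.5, 0.1, -2.0]
gripper_width: 63.5
```

```bash
python3 go.py 641 -167 69 95.5
```

```text
t 7.33 pos [ 641.8 -166.8   73.9] rot [-179.8   -0.3   96. ] w 63.5 F [-0.5  0.1 -2. ]
units [-0.   -0.03  0.19] turn 0.08
```

Emit:
play_rows(
  steps=[
    [50,[0,0,0.1],0],
    [50,[0,0,0.05],0],
    [50,[0,0,0.05],0],
    [50,[0,0,0],0],
  ],
)

```text
time_s: 7.67
tool_pos: [643.1, -167.0, 73.5]
ee_rot: [180.0, -0.2, 96.0]
force: [-0.4, 1.1, -0.7]
gripper_width: 63.7
```

Emit:
play_rows(
  steps=[
    [50,[0,0,0.2],0],
    [50,[0,0,0.2],0],
    [50,[0,0,0],0],
  ],
)

```text
time_s: 7.92
tool_pos: [644.2, -168.1, 70.6]
ee_rot: [179.8, -0.0, 96.0]
force: [0.2, 0.1, -1.6]
gripper_width: 63.7
```

Emit:
play_rows(
  steps=[
    [50,[0,-0.12,0.15],0],
    [50,[0,0,0.15],0],
    [50,[0,0,0],0],
  ],
)

```text
time_s: 8.17
tool_pos: [644.1, -169.1, 69.5]
ee_rot: [179.2, 0.2, 96.0]
force: [0.3, 0.2, -1.5]
gripper_width: 63.4
```

Emit:
play_rows(
  steps=[
    [50,[0,-0.15,0.15],0],
    [50,[0,-0.05,0.15],0],
    [50,[0,0,0],0],
  ],
)

```text
time_s: 8.42
tool_pos: [643.3, -170.1, 68.6]
ee_rot: [178.5, 0.4, 96.1]
force: [0.1, -0.2, -0.8]
gripper_width: 63.8
```

```bash
python3 - <<'E'
from h import *
i=optics.read_camera("scene")[:,:,::-1]
cv2.imwrite("pics/s2.png",cv2.resize(i[210:400,160:420],None,fx=3,fy=3,interpolation=cv2.INTER_CUBIC))
s=readout.get_state();print(s["tool_pos"],s["ee_rot"],s["force"],s["ft_torque"])
E
```

```text
[ 643.27579362 -170.15050927   68.47926641] [178.46599027   0.37927938  96.06028992] [ 0.13966933  0.08539794 -1.42104172] [-0.07221939  0.06124148 -0.01451338]
```

View pics/s2.png

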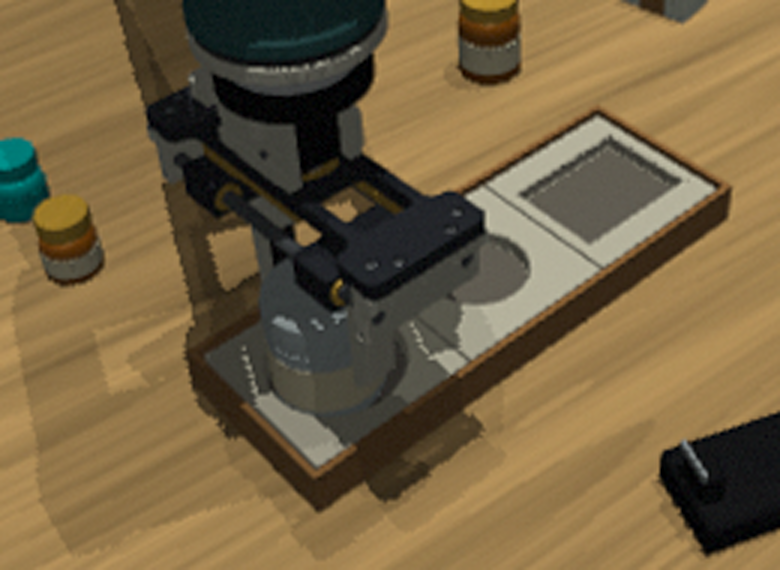

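Emit:
play_rows(
  steps=[
    [50,[0,-0.05,0.15],0],
    [50,[0,0,0.15],0],
    [50,[0,0,0.1],0],
    [50,[0,0,0],0],
  ],
)

```text
time_s: 8.8
tool_pos: [644.6, -171.2, 66.8]
ee_rot: [178.0, 0.6, 96.1]
force: [0.1, 0.9, -1.6]
gripper_width: 63.8
```

Emit:
play_rows(
  steps=[
    [50,[-0.1,-0.12,0.3],0],
    [50,[0,0,0],0],
  ],
)

```text
time_s: 8.97
tool_pos: [644.4, -174.0, 62.9]
ee_rot: [177.6, 0.7, 96.1]
force: [-0.6, 0.3, -2.3]
gripper_width: 63.9
```

Emit:
play_rows(
  steps=[
    [50,[0.2,-0.1,0.1],0],
    [50,[0,0,0.05],0],
  ],
)

```text
time_s: 9.13
tool_pos: [642.8, -170.3, 61.5]
ee_rot: [177.3, 0.9, 96.1]
force: [-11.0, 4.5, 20.0]
gripper_width: 63.8
```

Emit:
play_rows(
  steps=[
    [78,[0,0,0],0],
    [78,[0,0,0],0],
    [80,[0,0,0],0],
    [80,[0,0,-0.4],0],
    [80,[0,0,-1],0],
    [80,[0,0,-1],0],
    [80,[0,0,-1],0],
    [80,[0,0,-1],0],
    [90,[0,0,-1],0],
    [90,[0,0,-0.5],0],
    [90,[0,0,0],0],
  ],
)

```text
time_s: 10.05
tool_pos: [631.8, -167.4, 210.3]
ee_rot: [177.9, 0.6, 96.1]
force: [-0.3, 0.5, -0.2]
gripper_width: 89.2
```

```bash
python3 go.py 446 85 200 95.5; python3 snap.py w4 641 -169 85 631.4 -62.3 25
```

```text
t 10.05 pos [ 631.8 -167.4  210.3] rot [177.9   0.6  96.1] w 89.2 F [-0.3  0.5 -0.2]
units [10.83 -6.32  0.41] turn 0.1
328 249
326 80
```

View pics/w4.png

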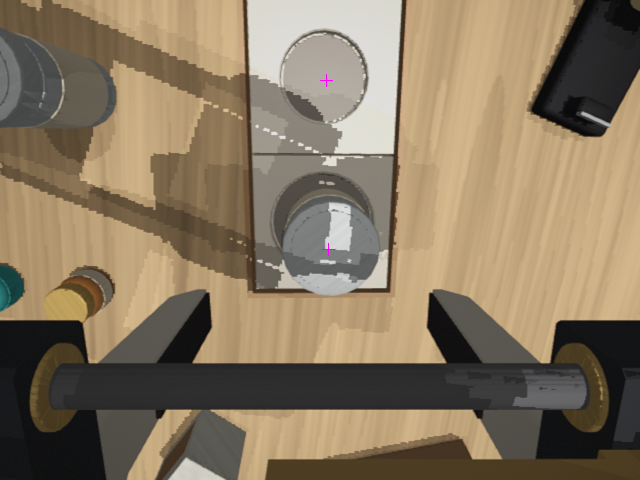

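The tin stands in its recess, lid at (331,246) against the predicted (328,249). Next is the jar.

Emit:
play_rows(
  steps=[
    [90,[0.5,-0.3,0],0],
    [90,[0.95,-0.55,0],0],
    [90,[0.95,-0.55,0],0],
    [90,[0.95,-0.55,0],0],
    [90,[0.95,-0.55,0],0],
    [90,[0.95,-0.55,0],0],
    [90,[0.95,-0.55,0],0],
    [90,[0.95,-0.55,0],0],
    [90,[0.95,-0.55,0],0],
    [90,[0.95,-0.55,0],0],
    [90,[0.95,-0.55,0],0],
    [80,[0.5,-0.3,0],0],
  ],
)

```text
time_s: 11.1
tool_pos: [439.3, 84.9, 176.5]
ee_rot: [179.5, 0.3, 95.8]
force: [0.1, -0.3, 0.4]
gripper_width: 86.7
```

Emit:
play_rows(
  steps=[
    [80,[0,0,0.4],0],
    [80,[0,0,0],0],
    [80,[0,0,0],0],
  ],
)

```text
time_s: 11.35
tool_pos: [437.0, 86.5, 161.5]
ee_rot: [179.8, 0.3, 96.0]
force: [-0.5, 0.0, 0.6]
gripper_width: 80.3
```

```bash
python3 go.py 446 85 48 95.5; python3 snap.py w5 446 85 66
```

```text
t 11.35 pos [437.   86.5 161.5] rot [179.8   0.3  96. ] w 80.3 F [-0.5  0.   0.6]
units [-0.1   0.35  4.54] turn 0.09
336 264
```

View pics/w5.png

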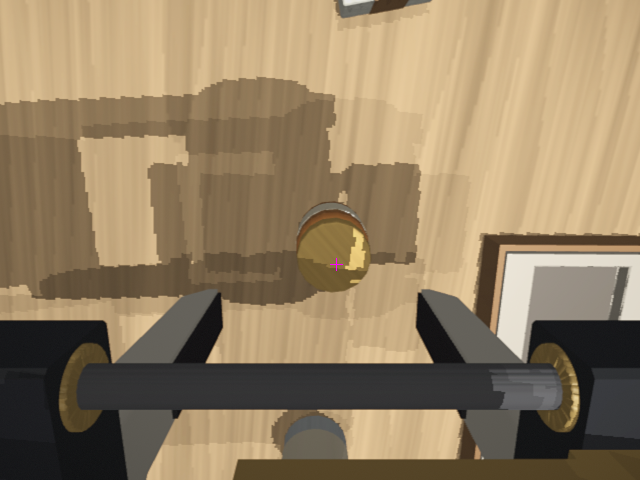

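The jar lid is at about (334,256) against the predicted (336,264), so the jar is near (445,89).

Emit:
play_rows(
  steps=[
    [80,[0.1,0.35,0],0],
    [80,[0,0,0.8],0],
    [80,[0,0,1],0],
    [80,[0,0,1],0],
    [80,[0,0,0.8],0],
    [80,[0,0,0.3],0],
    [80,[0,0,0],0],
  ],
)

```text
time_s: 11.98
tool_pos: [452.8, 86.0, 60.2]
ee_rot: [179.7, 0.4, 95.6]
force: [-0.3, 0.2, -0.5]
gripper_width: 80.1
```

```bash
python3 go.py 445 89 47 95.5
```

```text
t 11.98 pos [452.8  86.   60.2] rot [179.7   0.4  95.6] w 80.1 F [-0.3  0.2 -0.5]
units [ 0.15 -0.3   0.53] turn 0.01
```

Emit:
play_rows(
  steps=[
    [80,[0.15,-0.3,0.4],0],
    [80,[0,0,0.1],0],
    [80,[0,0,0],0],
  ],
)

```text
time_s: 12.23
tool_pos: [446.1, 88.7, 48.3]
ee_rot: [179.6, 0.3, 95.5]
force: [0.3, -0.3, 0.8]
gripper_width: 80.0
```

```bash
python3 go.py 445 89 47 95.5
```

```text
t 12.23 pos [446.1  88.7  48.3] rot [179.6   0.3  95.5] w 80.0 F [ 0.3 -0.3  0.8]
units [ 0.01 -0.04  0.05] turn 0.0
```

Emit:
play_rows(
  steps=[
    [30,[0,0,0],0],
    [30,[0,0,0],0],
    [30,[0,0,0],0],
    [30,[0,0,0],0],
    [30,[0,0,0],0],
  ],
)

```text
time_s: 12.65
tool_pos: [447.5, 89.1, 51.4]
ee_rot: [179.4, 0.3, 95.5]
force: [0.4, 0.1, -0.3]
gripper_width: 51.4
```

Emit:
play_rows(
  steps=[
    [30,[0,0,0],0],
    [30,[0,0,0],0],
  ],
)

```text
time_s: 12.82
tool_pos: [447.6, 89.1, 51.7]
ee_rot: [179.3, 0.3, 95.5]
force: [0.8, 0.5, -1.9]
gripper_width: 45.5
```

Emit:
play_rows(
  steps=[
    [30,[0,0,0],0],
    [30,[0,0,-0.4],0],
    [30,[0,0,-1],0],
    [30,[0,0,-1],0],
    [30,[0,0,-1],0],
    [30,[0,0,-1],0],
    [30,[0,0,-0.6],0],
    [30,[0,0,0],0],
  ],
)

```text
time_s: 13.48
tool_pos: [444.1, 89.5, 184.1]
ee_rot: [179.6, 0.3, 95.5]
force: [1.0, -0.7, -1.4]
gripper_width: 45.7
```

```bash
python3 go.py 631 -62 150 95.5
```

```text
t 13.48 pos [444.1  89.5 184.1] rot [179.6   0.3  95.5] w 45.7 F [ 1.  -0.7 -1.4]
units [-6.75  6.86  1.37] turn 0.0
```

Emit:
play_rows(
  steps=[
    [30,[-0.5,0.5,0],0],
    [30,[-0.9,0.9,0],0],
    [30,[-0.9,0.9,0],0],
    [30,[-0.9,0.9,0],0],
    [30,[-0.9,0.9,0],0],
    [30,[-0.9,0.9,0],0],
    [30,[-0.9,0.9,0],0],
    [30,[-0.5,0.5,0.2],0],
    [30,[0,0,0],0],
    [30,[0,0,0],0],
  ],
)

```text
time_s: 14.32
tool_pos: [624.7, -61.5, 175.6]
ee_rot: [179.7, 0.2, 95.6]
force: [0.2, 0.3, -1.9]
gripper_width: 45.2
```

```bash
python3 go.py 631 -62 80 95.5
```

```text
t 14.32 pos [624.7 -61.5 175.6] rot [179.7   0.2  95.6] w 45.2 F [ 0.2  0.3 -1.9]
units [-0.05  0.25  3.82] turn 0.02
```

Emit:
play_rows(
  steps=[
    [30,[0,0,0.8],0],
    [30,[0,0,1],0],
    [30,[0,0,1],0],
    [30,[0,0,0.5],0],
    [30,[0,0,0],0],
  ],
)

```text
time_s: 14.73
tool_pos: [622.7, -59.5, 90.0]
ee_rot: [179.8, 0.2, 95.7]
force: [-0.4, 0.1, -1.0]
gripper_width: 45.6
```

```bash
python3 go.py 631 -62 68 95.5
```

```text
t 14.73 pos [622.7 -59.5  90. ] rot [179.8   0.2  95.7] w 45.6 F [-0.4  0.1 -1. ]
units [-0.13  0.32  0.88] turn 0.03
```

Emit:
play_rows(
  steps=[
    [30,[-0.12,0.3,0],0],
    [30,[0,0,0.3],0],
    [30,[0,0,0.3],0],
    [30,[0,0,0],0],
  ],
)

```text
time_s: 15.07
tool_pos: [631.9, -61.1, 77.3]
ee_rot: [179.6, 0.2, 95.8]
force: [-0.4, 0.6, -2.9]
gripper_width: 45.9
```

```bash
python3 go.py 631 -62 68 95.5
```

```text
t 15.07 pos [631.9 -61.1  77.3] rot [179.6   0.2  95.8] w 45.9 F [-0.4  0.6 -2.9]
units [-0.03 -0.04  0.37] turn 0.04
```

Emit:
play_rows(
  steps=[
    [30,[-0.04,-0.04,0.3],0],
    [30,[0,0,0.15],0],
    [30,[0,0,0],0],
  ],
)

```text
time_s: 15.32
tool_pos: [631.8, -62.4, 66.6]
ee_rot: [179.4, 0.3, 95.8]
force: [0.7, 1.2, 0.1]
gripper_width: 45.2
```

Emit:
play_rows(
  steps=[
    [30,[0,-0.05,0.15],0],
    [30,[0,0,0.1],0],
  ],
)

```text
time_s: 15.48
tool_pos: [632.4, -62.8, 65.6]
ee_rot: [179.2, 0.3, 95.8]
force: [-8.6, 1.7, 15.9]
gripper_width: 45.2
```

Emit:
play_rows(
  steps=[
    [62,[0,0,0],0],
    [62,[0,0,0],0],
    [64,[0,0,0],0],
    [64,[0,0,-0.4],0],
    [64,[0,0,-1],0],
    [64,[0,0,-1],0],
    [64,[0,0,-1],0],
    [64,[0,0,-1],0],
    [80,[0,0,-1],0],
    [80,[0,0,-0.5],0],
    [80,[0,0,0],0],
  ],
)

```text
time_s: 16.4
tool_pos: [629.1, -62.2, 224.1]
ee_rot: [179.1, 0.3, 95.7]
force: [-0.3, -0.0, 0.6]
gripper_width: 78.1
```

```bash
python3 go.py 555 -396 200 59.4
```

```text
t 16.4 pos [629.1 -62.2 224.1] rot [179.1   0.3  95.7] w 78.1 F [-0.3 -0.   0.6]
units [-12.99  -4.29   0.96] turn 6.06
```

Emit:
play_rows(
  steps=[
    [80,[-0.5,-0.2,0],0],
    [80,[-0.95,-0.31,0],0],
    [80,[-0.95,-0.31,0],0],
    [80,[-0.95,-0.31,0],0],
    [80,[-0.95,-0.31,0],0],
    [80,[-0.95,-0.31,0],0],
    [80,[-0.95,-0.31,0],0],
    [80,[-0.95,-0.31,0],0],
    [80,[-0.95,-0.31,0],0],
    [80,[-0.95,-0.31,0],0],
    [80,[-0.95,-0.31,0],0],
    [80,[-0.95,-0.31,0],0],
  ],
)

```text
time_s: 17.4
tool_pos: [557.3, -357.1, 204.7]
ee_rot: [-179.9, -0.2, 96.0]
force: [-0.1, -0.4, 0.7]
gripper_width: 79.8
```

Emit:
play_rows(
  steps=[
    [80,[-0.95,-0.31,0],0],
    [80,[-0.5,-0.2,0],0.5],
    [80,[0,0,0],1],
    [80,[0,0,0],1],
    [80,[0,0,0],1],
    [80,[0,0,0],1],
    [80,[0,0,0],1],
    [80,[0,0,0],0.5],
    [80,[0,0,0],0],
  ],
)

```text
time_s: 18.15
tool_pos: [536.6, -405.5, 184.5]
ee_rot: [-178.5, -0.2, 57.8]
force: [-1.1, 0.5, -0.7]
gripper_width: 80.0
```

```bash
python3 go.py 555 -396 50 59.4; python3 snap.py w6 555 -396 65
```

```text
t 18.15 pos [ 536.6 -405.5  184.5] rot [-178.5   -0.2   57.8] w 80.0 F [-1.1  0.5 -0.7]
units [0.71 0.42 5.38] turn -0.26
343 221
```

View pics/w6.png

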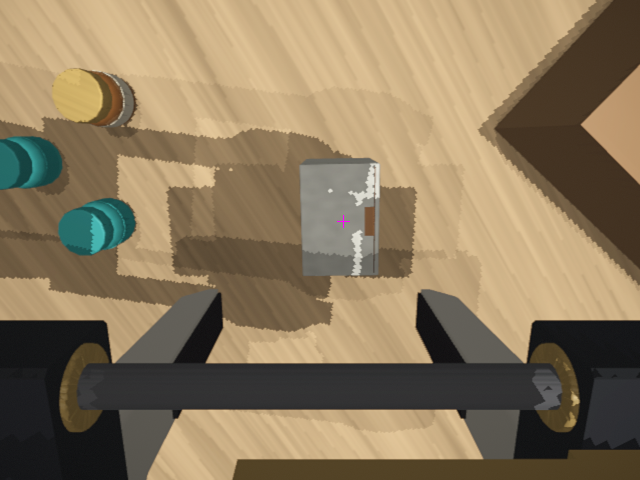

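The carton top has corners at (300,164), (378,163), (379,275) and (302,275), aligned with the jaws.

```bash
python3 pt.py 300.5 165 65 378.5 164 65 379.5 275 65 302 275 65 340 219.5 65; python3 go.py 553.5 -395.5 50 59
```

```text
[[551.4, -353.8], [590.8, -377.9], [556.6, -437.8], [514.9, -412.1], [554.1, -394.3]]
len 46.2 ang -31.4
len 69.0 ang -119.7
len 49.0 ang 148.3
len 43.0 ang 24.4
t 18.2 pos [ 536.5 -405.5  184.2] rot [-178.5   -0.2   58. ] w 79.4 F [ 0.7 -0.1 -0.3]
units [0.7  0.36 5.37] turn -0.17
```

Emit:
play_rows(
  steps=[
    [80,[0.7,0.36,0],0],
    [80,[0,0,0.7],0],
    [80,[0,0,1],0],
    [80,[0,0,0.8],0],
    [80,[0,0,0],0],
    [80,[0,0,0],0],
  ],
)

```text
time_s: 18.7
tool_pos: [550.2, -394.9, 115.4]
ee_rot: [-178.3, -0.2, 58.8]
force: [0.8, -0.3, 0.8]
gripper_width: 79.9
```

```bash
python3 go.py 553.5 -395.5 50 58.5
```

```text
t 18.7 pos [ 550.2 -394.9  115.4] rot [-178.3   -0.2   58.8] w 79.9 F [ 0.8 -0.3  0.8]
units [0.05 0.13 2.62] turn 0.05
```

Emit:
play_rows(
  steps=[
    [80,[0.05,0.12,0.5],0],
    [80,[0,0,0.9],0],
    [80,[0,0,0.8],0],
    [80,[0,0,0.2],0],
    [80,[0,0,0],0],
  ],
)

```text
time_s: 19.12
tool_pos: [553.5, -396.0, 56.1]
ee_rot: [-178.6, -0.2, 59.0]
force: [-0.0, -0.1, -0.6]
gripper_width: 80.1
```

```bash
python3 go.py 553.5 -395.5 50 58.5
```

```text
t 19.12 pos [ 553.5 -396.    56.1] rot [-178.6   -0.2   59. ] w 80.1 F [-0.  -0.1 -0.6]
units [ 0.02 -0.01  0.24] turn 0.09
```

Emit:
play_rows(
  steps=[
    [30,[0,0,0.25],0],
    [30,[0,0,0],0],
    [30,[0,0,0],0],
    [30,[0,0,0],0],
    [30,[0,0,0],0],
    [30,[0,0,0],0],
    [30,[0,0,0],0],
  ],
)

```text
time_s: 19.7
tool_pos: [555.1, -397.4, 54.6]
ee_rot: [-178.9, -0.1, 59.1]
force: [-0.4, 0.3, -0.6]
gripper_width: 47.7
```

Emit:
play_rows(
  steps=[
    [30,[0,0,0],0],
    [30,[0,0,-0.5],0],
    [30,[0,0,-1],0],
    [30,[0,0,-1],0],
    [30,[0,0,-1],0],
    [30,[0,0,-1],0],
    [30,[0,0,-1],0],
    [30,[0,0,-0.5],0],
    [30,[0,0,0],0],
  ],
)

```text
time_s: 20.45
tool_pos: [556.6, -398.5, 216.3]
ee_rot: [-178.8, -0.1, 59.1]
force: [-0.3, -0.1, -0.4]
gripper_width: 47.7
```

```bash
python3 go.py 620 42.7 200 95.5
```

```text
t 20.45 pos [ 556.6 -398.5  216.3] rot [-1.788e+02 -1.000e-01  5.910e+01] w 47.7 F [-0.3 -0.1 -0.4]
units [16.44 -6.89  0.65] turn -6.07
```

Emit:
play_rows(
  steps=[
    [30,[0.5,-0.2,-0.1],0],
    [30,[0.95,-0.4,-0.05],0],
    [30,[0.95,-0.4,-0.05],0],
    [30,[0.95,-0.4,-0.05],0],
    [30,[0.95,-0.4,-0.05],0],
    [30,[0.95,-0.4,-0.05],0],
    [30,[0.95,-0.4,-0.05],0],
    [30,[0.95,-0.4,-0.05],0],
    [30,[0.95,-0.4,0],0],
    [30,[0.95,-0.4,0],0],
    [30,[0.95,-0.4,0],0],
    [30,[0.95,-0.4,0],0],
  ],
)

```text
time_s: 21.45
tool_pos: [594.8, -87.5, 215.3]
ee_rot: [-177.8, 0.0, 58.8]
force: [1.2, -1.1, -0.5]
gripper_width: 48.1
```

```bash
python3 go.py 620 42.7 200 95.5
```

```text
t 21.45 pos [594.8 -87.5 215.3] rot [-177.8    0.    58.8] w 48.1 F [ 1.2 -1.1 -0.5]
units [ 4.97 -1.84  0.61] turn -6.12
```

Emit:
play_rows(
  steps=[
    [30,[0.95,-0.38,0],0],
    [30,[0.95,-0.38,0],0],
    [30,[0.95,-0.38,0],0],
    [30,[0.95,-0.35,0],0],
    [30,[0.4,-0.1,0],-0.5],
    [30,[0,0,0],-1],
    [30,[0,0,0],-1],
    [30,[0,0,0],-1],
    [30,[0,0,0],-1],
    [30,[0,0,0],-1],
    [30,[0,0,0],-0.4],
    [30,[0,0,0],0],
  ],
)

```text
time_s: 22.45
tool_pos: [606.4, 43.5, 197.2]
ee_rot: [-176.8, -1.6, 96.4]
force: [0.3, 0.0, -1.0]
gripper_width: 47.8
```

```bash
python3 go.py 620 42.7 100 95.5;  python3 snap.py w7 620.2 42.7 25
```

```text
t 22.45 pos [606.4  43.5 197.2] rot [-176.8   -1.6   96.4] w 47.8 F [ 0.3  0.  -1. ]
units [-0.09  0.54  3.89] turn 0.15
352 241
```

View pics/w7.png

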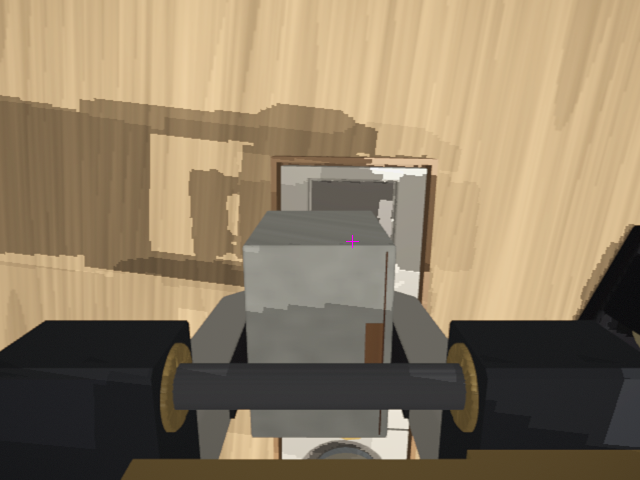

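The carton is held over its recess. The recess's far edge is visible at row 180, columns 309 to 397.

```bash
python3 pt.py 309 180 25 397 180 25 353 180 25; python3 go.py 619 43 100 95.5
```

```text
[[583.6, 83.8], [646.4, 91.2], [615.2, 87.5]]
len 63.2 ang 6.7
len 31.4 ang -173.3
t 22.5 pos [606.3  43.5 197. ] rot [-176.8   -1.6   96.3] w 47.9 F [-0.9  0.2 -0.9]
units [-0.08  0.5   3.88] turn 0.13
```

Emit:
play_rows(
  steps=[
    [30,[-0.1,0.7,0],0.13],
    [30,[0,0,0.8],0],
    [30,[0,0,1],0],
    [30,[0,0,1],0],
    [30,[0,0,0.5],0],
    [30,[0,0,0],0],
  ],
)

```text
time_s: 23.0
tool_pos: [617.8, 46.6, 108.0]
ee_rot: [-176.7, -1.6, 94.7]
force: [0.0, 0.5, -0.8]
gripper_width: 48.2
```

```bash
python3 go.py 621 43 70 95.5
```

```text
t 23.0 pos [617.8  46.6 108. ] rot [-176.7   -1.6   94.7] w 48.2 F [ 0.   0.5 -0.8]
units [-0.16  0.11  1.52] turn -0.13
```

Emit:
play_rows(
  steps=[
    [30,[-0.16,0.2,0.3],-0.1],
    [30,[0,0,0.5],0],
    [30,[0,0,0.4],0],
    [30,[0,0,0],0],
  ],
)

```text
time_s: 23.33
tool_pos: [622.4, 43.6, 77.1]
ee_rot: [-176.8, -1.6, 95.2]
force: [-0.2, 0.7, -0.9]
gripper_width: 47.9
```

```bash
python3 go.py 621 43 70 95.5
```

```text
t 23.33 pos [622.4  43.6  77.1] rot [-176.8   -1.6   95.2] w 47.9 F [-0.2  0.7 -0.9]
units [-0.02 -0.06  0.28] turn -0.04
```

Emit:
play_rows(
  steps=[
    [30,[0,-0.06,0.25],0],
    [30,[0,0,0.1],0],
  ],
)

```text
time_s: 23.5
tool_pos: [621.0, 43.8, 69.5]
ee_rot: [-176.9, -1.6, 95.2]
force: [-7.3, 0.8, 15.6]
gripper_width: 47.8
```

Emit:
play_rows(
  steps=[
    [64,[0,0,0],0],
    [64,[0,0,0],0],
    [66,[0,0,0],0],
    [66,[0,0,-0.4],0],
    [66,[0,0,-1],0],
    [66,[0,0,-1],0],
    [66,[0,0,-1],0],
    [66,[0,0,-1],0],
    [66,[0,0,-1],0],
    [66,[0,0,-0.5],0],
    [66,[0,0,0],0],
  ],
)

```text
time_s: 24.42
tool_pos: [628.9, 40.2, 228.6]
ee_rot: [-177.0, -1.6, 95.2]
force: [-0.8, -0.0, 1.0]
gripper_width: 65.9
```

```bash
python3 go.py 458 254 200 17; python3 - <<'E'
from h import *
i=optics.read_camera("top")[:,:,::-1]
cv2.imwrite("pics/t2.png",cv2.resize(i[150:350,190:430],None,fx=3,fy=3,interpolation=cv2.INTER_CUBIC))
E
```

```text
t 24.42 pos [628.9  40.2 228.6] rot [-177.    -1.6   95.2] w 65.9 F [-0.8 -0.   1. ]
units [ 9.14 -6.03  1.14] turn 13.03
```

```bash
python3 snap.py w8 619.5 44 80
```

```text
320 238
```

View pics/w8.png

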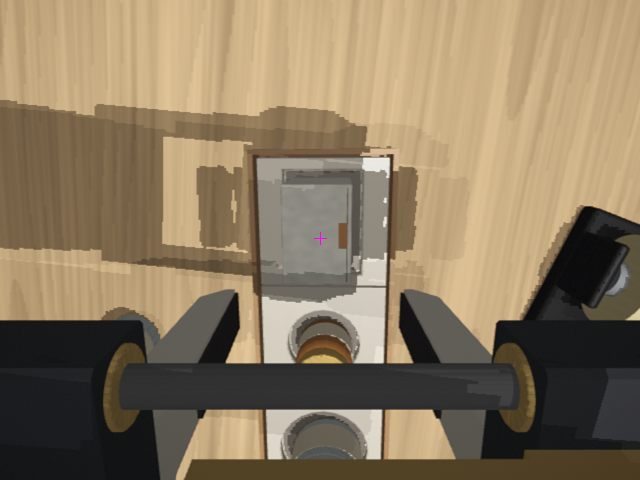

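```bash
cp pics/wm.npy pics/wm8.npy; python3 pt.py 281 185 80 352 184 80 317.5 235 80
```

```text
[[590.4, 77.8], [637.6, 83.0], [617.9, 46.2]]
len 47.5 ang 6.3
len 41.7 ang -118.2
```

Emit:
play_rows(
  steps=[
    [80,[0.5,-0.3,0],0],
    [80,[0.95,-0.63,0],0],
    [80,[0.95,-0.63,0],0],
    [80,[0.95,-0.63,0],0],
    [80,[0.95,-0.63,0],0],
    [80,[0.95,-0.63,0],0],
    [80,[0.95,-0.63,0],0],
    [80,[0.95,-0.63,0],0],
    [80,[0.95,-0.63,0],0],
    [80,[0.5,-0.35,0],0.5],
    [80,[0,0,0],1],
    [80,[0,0,0],1],
  ],
)

```text
time_s: 25.52
tool_pos: [447.3, 252.6, 217.1]
ee_rot: [-174.9, -0.1, 79.9]
force: [0.1, -0.3, -0.1]
gripper_width: 80.0
```

Emit:
play_rows(
  steps=[
    [80,[0,0,0],1],
    [80,[0,0,0],1],
    [80,[0,0,0],1],
    [80,[0,0,0],1],
    [80,[0,0,0],1],
    [80,[0,0,0],1],
    [80,[0,0,0],1],
    [80,[0,0,0],1],
    [80,[0,0,0],1],
    [80,[0,0,0],0.6],
    [80,[0,0,0],0],
    [80,[0,0,0],0],
  ],
)

```text
time_s: 26.52
tool_pos: [432.6, 254.8, 194.3]
ee_rot: [-177.6, 6.2, 19.4]
force: [-0.2, 0.4, 0.2]
gripper_width: 80.0
```

```bash
python3 go.py 458 254 100 17; python3 snap.py w9 458 254 30
```

```text
t 26.52 pos [432.6 254.8 194.3] rot [-177.6    6.2   19.4] w 80.0 F [-0.2  0.4  0.2]
units [0.95 0.37 3.77] turn 0.41
342 175
```

View pics/w9.png

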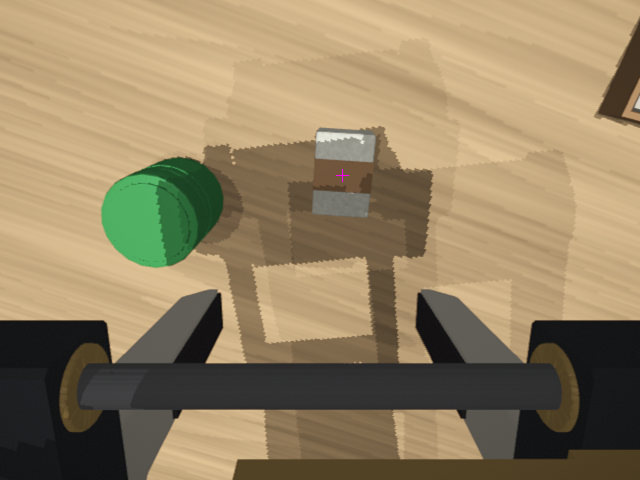

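Soap corners are (317,131), (376,135), (369,217) and (313,213). The tool has drifted to about a 6° tilt, which needs mending before the grasp.

```bash
python3 pt.py 317 131 30 376 135 30 369 217 30 313 213 30 344 174.5 30;python3 -c "
from h import *;print(readout.get_state()['qpos'].round(1))"; python3 go.py 470 255 120 17
```

```text
[[480.2, 280.1], [490.8, 242.2], [436.3, 225.7], [425.5, 264.3], [458.9, 253.1]]
len 39.4 ang -74.4
len 57.0 ang -163.2
len 40.0 ang 105.6
len 35.2 ang -18.6
[ 25.9 -10.7 104.2   3.1  92.3  96.5]
t 26.57 pos [432.6 254.8 194.2] rot [-177.6    6.2   19.4] w 79.9 F [ 0.6 -0.  -1. ]
units [1.41 0.49 2.97] turn 0.41
```

Emit:
play_rows(
  steps=[
    [80,[0.8,0.2,0],0.3],
    [80,[0.8,0.2,0],0.2],
    [80,[0,0,0.8],0],
    [80,[0,0,1],0],
    [80,[0,0,1],0],
    [80,[0,0,0.8],0],
    [80,[0,0,0.4],0],
    [80,[0,0,0],0],
    [80,[0,0,0],0],
  ],
)

```text
time_s: 27.32
tool_pos: [460.8, 259.1, 83.5]
ee_rot: [-177.8, 6.4, 17.5]
force: [-0.3, 0.2, 1.1]
gripper_width: 79.8
```

```bash
python3 go.py 458.5 253 65 16.5
```

```text
t 27.32 pos [460.8 259.1  83.5] rot [-177.8    6.4   17.5] w 79.8 F [-0.3  0.2  1.1]
units [-0.16  0.21  0.74] turn 0.16
```

Emit:
play_rows(
  steps=[
    [80,[0,0,0.5],0],
    [80,[0,0,0],0],
    [80,[0,0,0],0],
    [80,[0,0,0],0],
    [80,[0,0,0],0],
    [80,[0,0,0],0],
    [80,[0,0,0],0],
    [80,[0,0,0],0],
    [80,[0,0,0],0],
    [80,[0,0,0],0],
    [80,[0,0,0],0],
    [80,[0,0,0],0],
  ],
)

```text
time_s: 28.32
tool_pos: [461.5, 260.2, 75.2]
ee_rot: [-177.7, 6.0, 17.6]
force: [-0.4, -0.4, 0.4]
gripper_width: 80.2
```

Emit:
play_rows(
  steps=[
    [80,[0,0,0],0],
    [80,[0,0,0],0],
    [80,[0,0,0],0],
    [80,[0,0,0],0],
    [80,[0,0,0],0],
    [80,[0,0,0],0],
    [80,[0,0,0],0],
    [80,[0,0,0],0],
    [80,[0,0,0],0],
    [80,[0,0,0],0],
    [80,[0,0,0],0],
    [80,[0,0,0],0],
  ],
)

```text
time_s: 29.32
tool_pos: [461.4, 260.1, 75.1]
ee_rot: [-177.7, 6.0, 17.6]
force: [-0.0, 0.3, 0.6]
gripper_width: 80.4
```

Emit:
play_rows(
  steps=[
    [80,[0,0,-1],0],
    [80,[0,0,-1],0],
    [80,[0,0,0],0],
    [80,[0,0,0],0],
  ],
)

```text
time_s: 29.65
tool_pos: [466.5, 259.5, 125.4]
ee_rot: [-177.8, 6.1, 17.6]
force: [0.1, -0.8, -1.1]
gripper_width: 79.7
```

Emit:
play_rows(
  steps=[
    [80,[0,0,0.15],0],
    [80,[0,0,0.15],0],
    [80,[0,0,0.15],0],
    [80,[0,0,0.15],0],
    [80,[0,0,0.15],0],
    [80,[0,0,0.15],0],
    [80,[0,0,0.15],0],
    [80,[0,0,0.15],0],
    [80,[0,0,0.15],0],
    [80,[0,0,0.15],0],
    [80,[0,0,0.15],0],
    [80,[0,0,0.15],0],
  ],
)

```text
time_s: 30.65
tool_pos: [459.3, 259.2, 72.4]
ee_rot: [-177.8, 6.4, 17.6]
force: [-0.4, 1.1, 1.0]
gripper_width: 80.2
```

Emit:
play_rows(
  steps=[
    [80,[0,0,-1],0],
    [80,[0,0,-1],0],
    [80,[0,0,-1],0],
    [80,[0,0,0],0],
    [80,[0,0,0],0],
  ],
)

```text
time_s: 31.07
tool_pos: [467.3, 258.5, 146.6]
ee_rot: [-177.8, 6.6, 17.6]
force: [-0.7, 0.2, -0.5]
gripper_width: 80.1
```

Emit:
play_rows(
  steps=[
    [80,[0,0,0.4],0],
    [80,[0,0,0],0],
    [80,[0,0,0],0],
    [80,[0,0,0.4],0],
    [80,[0,0,0],0],
    [80,[0,0,0],0],
    [80,[0,0,0.4],0],
    [80,[0,0,0],0],
    [80,[0,0,0],0],
    [80,[0,0,0.4],0],
    [80,[0,0,0],0],
    [80,[0,0,0],0],
  ],
)

```text
time_s: 32.07
tool_pos: [460.2, 258.0, 98.1]
ee_rot: [-177.9, 6.9, 17.6]
force: [-0.0, -0.1, 0.9]
gripper_width: 80.0
```

Emit:
play_rows(
  steps=[
    [80,[0,0,0.9],0],
    [80,[0.6,0.2,0],0],
    [80,[0.6,0.2,0],0],
    [80,[0.6,0.2,0],0],
    [80,[0.6,0.2,0],0],
    [80,[0.6,0.2,0],0],
    [80,[0.6,0.2,0],0],
    [80,[0.6,0.2,0],0],
    [80,[0.6,0.2,0],0],
    [80,[0.6,0.2,0],0],
    [80,[0.6,0.2,0],0],
    [80,[0,0,0],0],
  ],
)

```text
time_s: 33.07
tool_pos: [621.9, 255.6, 55.2]
ee_rot: [-177.8, 6.7, 17.6]
force: [-0.5, 0.5, 0.3]
gripper_width: 79.8
```

```bash
python3 go.py 620 258 70 16.5
```

```text
t 33.07 pos [621.9 255.6  55.2] rot [-177.8    6.7   17.6] w 79.8 F [-0.5  0.5  0.3]
units [-0.04 -0.12 -0.59] turn 0.19
```

Now small wiggles here, to see which way the tilt goes.

Emit:
play_rows(
  steps=[
    [80,[0,0,-0.4],0],
    [80,[0,0,0.2],0],
    [80,[0,0,-0.2],0],
    [80,[0,0,0.2],0],
    [80,[0,0,-0.2],0],
    [80,[0,0,0.2],0],
    [80,[0,0,-0.2],0],
    [80,[0,0,0.2],0],
    [80,[0,0,-0.2],0],
    [80,[0,0,0.2],0],
    [80,[0,0,-0.2],0],
    [80,[0,0,0.2],0],
  ],
)

```text
time_s: 34.07
tool_pos: [620.6, 256.2, 63.1]
ee_rot: [-177.8, 6.6, 17.7]
force: [0.7, 0.2, 0.8]
gripper_width: 80.1
```

Emit:
play_rows(
  steps=[
    [80,[0.2,0,0],0],
    [80,[0.2,0,0],0],
    [80,[0,0,0],0],
    [80,[-0.2,0,0],0],
    [80,[-0.2,0,0],0],
    [80,[0,0,0],0],
    [80,[0.2,0,0],0],
    [80,[0.2,0,0],0],
    [80,[0,0,0],0],
    [80,[-0.2,0,0],0],
    [80,[-0.2,0,0],0],
    [80,[0,0,0],0],
  ],
)

```text
time_s: 35.07
tool_pos: [620.4, 256.1, 61.3]
ee_rot: [-177.8, 6.7, 17.7]
force: [0.2, 0.6, -0.7]
gripper_width: 79.8
```

Emit:
play_rows(
  steps=[
    [80,[0,0,-0.5],0],
    [80,[0,0,0],-1],
    [80,[0,0,0],-1],
    [80,[0,0,0],-1],
    [80,[0,0,0],-1],
    [80,[0,0,0],-1],
    [80,[0,0,0],-1],
    [80,[0,0,0],0],
    [80,[0,0,0],0],
  ],
)

```text
time_s: 35.82
tool_pos: [623.1, 256.2, 83.4]
ee_rot: [-174.3, 3.8, 55.2]
force: [-0.4, -0.3, 0.8]
gripper_width: 80.0
```

```bash
cat > tz.py <<'E'
from h import *
from scipy.spatial.transform import Rotation as R
s=readout.get_state();print(s["tool_pos"].round(1),s["ee_rot"].round(1),"toolz",R.from_euler("xyz",s["ee_rot"],degrees=True).as_matrix()[:,2].round(3),"q",s["qpos"].round(1))
E
python3 tz.py
```

```text
[623.1 256.2  83.4] [-174.3    3.8   55.2] toolz [-0.118  0.002 -0.993] q [19.2 15.  88.4  2.4 83.  53.7]
```

Emit:
play_rows(
  steps=[
    [80,[0,0,0.1],0],
    [80,[0,0,0.1],0],
    [80,[0,0,0],0],
    [80,[0,0,0.1],0],
    [80,[0,0,0.1],0],
    [80,[0,0,0],0],
    [80,[0,0,0.1],0],
    [80,[0,0,0.1],0],
    [80,[0,0,0],0],
    [80,[0,0,0.1],0],
    [80,[0,0,0.1],0],
    [80,[0,0,0],0],
  ],
)

```text
time_s: 36.82
tool_pos: [620.5, 256.3, 62.2]
ee_rot: [-174.4, 3.8, 54.5]
force: [-0.4, -0.6, -0.8]
gripper_width: 79.9
```

```bash
python3 tz.py; python3 go.py 473 253 75 16.5
```

```text
[620.5 256.3  62.2] [-174.4    3.8   54.5] toolz [-0.118  0.002 -0.993] q [19.3 15.7 89.6  2.4 81.  54.4]
t 36.82 pos [620.5 256.3  62.2] rot [-174.4    3.8   54.5] w 79.9 F [-0.4 -0.6 -0.8]
units [-3.53 -4.73 -0.51] turn 6.34
```

The tilt stays put, but it lies mostly about the jaw axis at the pick, so the grasp is still fine. Going back to the soap, slower.

Emit:
play_rows(
  steps=[
    [80,[-0.2,-0.3,-0.4],0],
    [80,[-0.35,-0.47,-0.1],0],
    [80,[-0.35,-0.47,0],0],
    [80,[-0.35,-0.47,0],0],
    [80,[-0.35,-0.47,0],0],
    [80,[-0.35,-0.47,0],0],
    [80,[-0.35,-0.47,0],0],
    [80,[-0.35,-0.47,0],0],
    [80,[-0.35,-0.47,0],0],
    [80,[-0.35,-0.47,0],0],
    [80,[-0.2,-0.2,0],0],
    [80,[0,0,0],0],
  ],
)

```text
time_s: 37.82
tool_pos: [465.1, 253.1, 102.3]
ee_rot: [-174.5, 3.5, 54.5]
force: [-1.0, 0.3, 0.3]
gripper_width: 80.1
```

Emit:
play_rows(
  steps=[
    [80,[0,0,0],0.8],
    [80,[0,0,0],1],
    [80,[0,0,0],1],
    [80,[0,0,0],1],
    [80,[0,0,0],1],
    [80,[0,0,0],1],
    [80,[0,0,0],0.4],
    [80,[0,0,0],0],
    [80,[0,0,0],0],
  ],
)

```text
time_s: 38.57
tool_pos: [468.7, 253.2, 106.4]
ee_rot: [-178.0, 5.9, 15.5]
force: [-0.0, -0.5, -0.3]
gripper_width: 80.0
```

```bash
python3 tz.py; python3 go.py 458.5 253 65 16.5
```

```text
[468.7 253.2 106.4] [-178.     5.9   15.5] toolz [-0.108  0.007 -0.994] q [ 24.1  -3.7 106.3   2.9  82.9  98.2]
t 38.57 pos [468.7 253.2 106.4] rot [-178.     5.9   15.5] w 80.0 F [-0.  -0.5 -0.3]
units [-0.4  -0.1   1.66] turn -0.16
```

Emit:
play_rows(
  steps=[
    [70,[0,0,0.4],-0.15],
    [70,[0,0,0.6],0],
    [70,[0,0,0.6],0],
    [70,[0,0,0.5],0],
    [70,[0,0,0],0],
    [70,[0,0,0],0],
    [70,[0,0,0],0],
  ],
)

```text
time_s: 39.15
tool_pos: [463.3, 253.4, 50.1]
ee_rot: [-177.8, 5.8, 17.2]
force: [-0.1, -0.2, -0.2]
gripper_width: 69.9
```

```bash
python3 go.py 459 253 32 16.5
```

```text
t 39.15 pos [463.3 253.4  50.1] rot [-177.8    5.8   17.2] w 69.9 F [-0.1 -0.2 -0.2]
units [-0.17 -0.04  0.72] turn 0.12
```

Emit:
play_rows(
  steps=[
    [70,[-0.08,0,0.4],0.1],
    [70,[0,0,0.3],0],
    [70,[0,0,0],0],
    [70,[0,0,0],0],
  ],
)

```text
time_s: 39.48
tool_pos: [460.0, 253.2, 32.7]
ee_rot: [-177.8, 5.7, 16.6]
force: [0.9, -0.2, 1.0]
gripper_width: 69.9
```

```bash
python3 go.py 459 253 32 16.5; python3 snap.py w10 458.5 253 30
```

```text
t 39.48 pos [460.  253.2  32.7] rot [-177.8    5.7   16.6] w 69.9 F [ 0.9 -0.2  1. ]
units [-0.04 -0.    0.03] turn 0.02
319 334
```

View pics/w10.png

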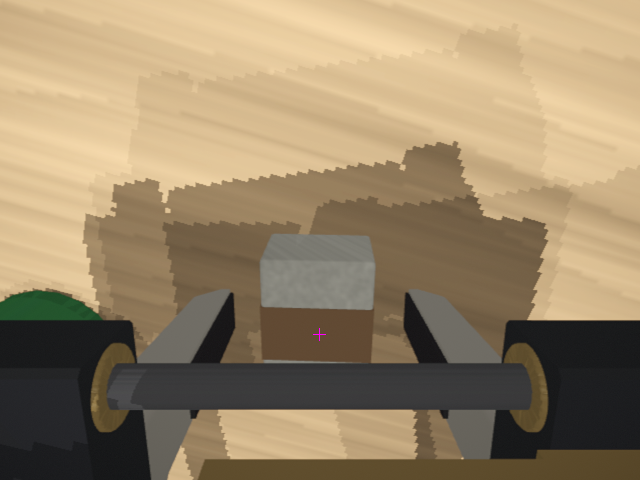

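The band centre at (317,335) sits on the predicted (319,334), so the soap is centred. Closing.

Emit:
play_rows(
  steps=[
    [25,[0,0,0],0],
    [25,[0,0,0],0],
    [25,[0,0,0],0],
    [25,[0,0,0],0],
    [25,[0,0,0],0],
    [25,[0,0,0],0],
    [25,[0,0,0],0],
    [25,[0,0,0],0],
  ],
)

```text
time_s: 40.2
tool_pos: [460.5, 253.4, 33.8]
ee_rot: [-177.8, 5.6, 16.6]
force: [0.2, -0.4, -0.6]
gripper_width: 40.1
```

Emit:
play_rows(
  steps=[
    [25,[0,0,-0.4],0],
    [25,[0,0,-0.8],0],
    [25,[0,0,-1],0],
    [25,[0,0,-1],0],
    [25,[0,0,-1],0],
    [25,[0,0,-1],0],
    [25,[0,0,-0.5],0],
    [25,[0,0,0],0],
    [25,[0,0,0],0],
  ],
)

```text
time_s: 40.95
tool_pos: [475.1, 251.5, 185.0]
ee_rot: [-177.8, 5.7, 16.6]
force: [0.6, 0.2, -1.6]
gripper_width: 40.0
```

```bash
python3 tz.py; python3 go.py 618 45 180 95.5
```

```text
[475.1 251.5 185. ] [-177.8    5.7   16.6] toolz [-0.105  0.008 -0.994] q [ 23.7  -6.1 101.    2.8  90.5  97.1]
t 40.95 pos [475.1 251.5 185. ] rot [-177.8    5.7   16.6] w 40.0 F [ 0.6  0.2 -1.6]
units [3.12 9.55 0.2 ] turn -13.15
```

Emit:
play_rows(
  steps=[
    [25,[0.15,0.4,0],0],
    [25,[0.26,0.8,0],0],
    [25,[0.26,0.8,0],0],
    [25,[0.26,0.8,0],0],
    [25,[0.26,0.8,0],0],
    [25,[0.26,0.8,0],0],
    [25,[0.26,0.8,0],0],
    [25,[0.26,0.8,0],0],
    [25,[0.26,0.8,0],0],
    [25,[0.26,0.8,0],0],
    [25,[0.26,0.8,0],0],
    [25,[0.26,0.8,0],0],
  ],
)

```text
time_s: 41.95
tool_pos: [612.0, 38.1, 146.0]
ee_rot: [-177.7, 7.1, 16.9]
force: [-0.1, 0.6, -0.8]
gripper_width: 40.2
```

Emit:
play_rows(
  steps=[
    [25,[0,0,0],-0.5],
    [25,[0,0,0],-1],
    [25,[0,0,0],-1],
    [25,[0,0,0],-1],
    [25,[0,0,0],-1],
    [25,[0,0,0],-1],
    [25,[0,0,0],-1],
    [25,[0,0,0],-1],
    [25,[0,0,0],-1],
    [25,[0,0,0],-1],
    [25,[0,0,0],-1],
    [25,[0,0,0],-1],
  ],
)

```text
time_s: 42.95
tool_pos: [606.4, 24.0, 118.3]
ee_rot: [-170.6, 0.1, 88.5]
force: [1.1, -0.6, -0.4]
gripper_width: 40.0
```

Emit:
play_rows(
  steps=[
    [25,[0,0,0],-1],
    [25,[0,0,0],-0.3],
    [25,[0,0,0],0],
    [25,[0,0,0],0],
  ],
)

```text
time_s: 43.28
tool_pos: [606.0, 20.8, 115.9]
ee_rot: [-170.5, -1.3, 97.1]
force: [-2.8, -0.1, 15.5]
gripper_width: 39.5
```

```bash
python3 tz.py; python3 go.py 618 45 130 95.5
```

```text
[606.   20.8 115.9] [-170.5   -1.3   97.1] toolz [-0.166  0.001 -0.986] q [-0.4  7.6 94.   0.  88.  -7.7]
t 43.28 pos [606.   20.8 115.9] rot [-170.5   -1.3   97.1] w 39.5 F [-2.8 -0.1 15.5]
units [ 0.9   0.59 -0.56] turn 0.27
```

Emit:
play_rows(
  steps=[
    [25,[0,0,-0.5],0],
    [25,[0,0,-1],0],
    [25,[0,0,-0.8],0],
    [25,[0,0,0],0],
    [25,[0,0,0],0],
    [25,[0,0,0],0],
  ],
)

```text
time_s: 43.78
tool_pos: [613.8, 17.3, 166.9]
ee_rot: [-169.9, -1.3, 97.1]
force: [0.4, 0.1, -1.4]
gripper_width: 39.7
```

```bash
python3 tz.py; python3 go.py 618 45 114 95.5; python3 - <<'E'
from h import *
m=optics.camera_model("wrist");i=optics.read_camera("wrist")[:,:,::-1].copy();np.save("pics/wm11.npy",m,allow_pickle=True);cv2.imwrite("pics/w11.png",i)
t=optics.read_camera("top")[:,:,::-1];s=optics.read_camera("scene")[:,:,::-1]
c=cv2.resize(t[165:265,250:420],(510,300),interpolation=cv2.INTER_CUBIC)
d=cv2.resize(s[210:370,200:420],(412,300),interpolation=cv2.INTER_CUBIC)[:,:290]
cv2.imwrite("pics/c1.png",np.vstack([np.hstack([c,d]),np.hstack([cv2.resize(i,(400,300)),cv2.resize(i[120:320,200:460],(400,300))])]))
E
```

```text
[613.8  17.3 166.9] [-169.9   -1.3   97.1] toolz [-0.177  0.001 -0.984] q [-0.7  7.  89.7 -0.1 93.4 -7.9]
t 43.78 pos [613.8  17.3 166.9] rot [-169.9   -1.3   97.1] w 39.7 F [ 0.4  0.1 -1.4]
units [1.08 0.3  2.12] turn 0.26
```

View pics/c1.png

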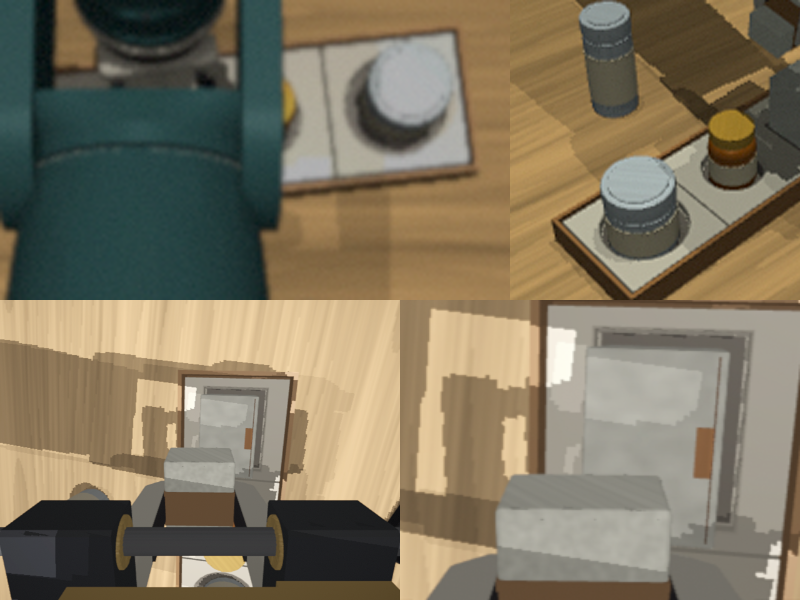

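All 16 views are used, so the rest is by code. The tin and jar stand in their recesses. The carton's top has its far corners at about (322,152) and (413,155) in the wrist picture, with the flap mid at row 221. Now the soap's held pose against the carton.

```bash
cat > soap.py <<'E'
from h import *
from scipy.spatial.transform import Rotation as R
g=R.from_euler("xyz",[-177.8,5.6,16.6],degrees=True)
off=g.inv().apply(np.array([458.5,253,15])-np.array([460.5,253.4,33.8])); rel=g.inv()*R.from_euler("z",16.5,degrees=True)
s=readout.get_state();w=R.from_euler("xyz",s["ee_rot"],degrees=True)
if __name__=="__main__":
    c=s["tool_pos"]+w.apply(off);o=w*rel;M=o.as_matrix()
    print("off",off.round(1),"soap centre",c.round(1),"x axis",M[:,0].round(2),"normal",M[:,2].round(2))
    cor=[c+M@(np.array(k)*[29,20,-15]) for k in((1,1,1),(1,-1,1),(-1,-1,1),(-1,1,1))];print("bottom corner z",[round(k[2],1) for k in cor])
E
python3 soap.py; python3 - <<'E'
from h import *
m=np.load("pics/wm11.npy",allow_pickle=True).item()
for p in((321.6,152),(413.3,154.7),(405.5,280)):print(ray(m,*p,80).round(1))
i=cv2.imread("pics/w11.png")
# project soap top corners prediction
from soap import *
M=(w*rel).as_matrix();c=s["tool_pos"]+w.apply(off)
print([np.round(proj(m,c+M@np.array(k))).tolist() for k in((29,20,15),(29,-20,15),(-29,20,15),(-29,-20,15),(29,20,-15),(29,-20,-15))])
E
```

```text
off [-0.2  0.5 18.9] soap centre [610.7  17.4 147.9] x axis [-0.11  0.99  0.12] normal [ 0.15 -0.1   0.98]
bottom corner z [np.float64(139.4), np.float64(133.8), np.float64(126.8), np.float64(132.4)]
[590.5  77.9]
[637.1  82.7]
[644.6  17. ]
[[264.0, 262.0], [381.0, 263.0], [271.0, 399.0], [374.0, 401.0], [276.0, 234.0], [373.0, 235.0]]
```

```bash
cat > rel.py <<'E'
import sys
from soap import *
d=np.array(list(map(float,sys.argv[1:4])))-s["tool_pos"]
print(s["tool_pos"].round(1),s["ee_rot"].round(1),"F",s["force"].round(1),"units",(w.inv().apply(d)/25).round(2))
E
python3 rel.py 623.4 43.5 166.9; python3 rel.py 623.4 43.5 122
```

```text
[613.6  17.5 166.6] [-169.8   -1.4   97.1] F [-0.3  0.1 -0.6] units [ 0.98  0.51 -0.08]
[613.6  17.5 166.6] [-169.8   -1.4   97.1] F [-0.3  0.1 -0.6] units [0.94 0.83 1.68]
```

Emit:
play_rows(
  steps=[
    [25,[0.2,0.1,-0.1],0],
    [25,[0.25,0.15,-0.1],0],
    [25,[0.25,0.15,0],0],
    [25,[0.2,0.1,0],0],
    [25,[0,0,0],0],
    [25,[0,0,0],0],
    [25,[0,0,0],0],
  ],
)

```text
time_s: 44.52
tool_pos: [624.4, 45.1, 167.7]
ee_rot: [-169.7, -1.4, 97.1]
force: [-0.1, 0.5, -1.4]
gripper_width: 39.8
```

```bash
python3 soap.py; python3 rel.py 623.4 43.5 126
```

```text
off [-0.2  0.5 18.9] soap centre [621.5  45.  149. ] x axis [-0.11  0.99  0.12] normal [ 0.16 -0.1   0.98]
bottom corner z [np.float64(140.6), np.float64(134.9), np.float64(127.9), np.float64(133.6)]
[624.4  45.1 167.7] [-169.7   -1.4   97.1] F [-0.1  0.5 -1.4] units [-0.1   0.25  1.65]
```

Emit:
play_rows(
  steps=[
    [25,[-0.03,0.06,0.3],0],
    [25,[-0.03,0.06,0.35],0],
    [25,[-0.03,0.06,0.35],0],
    [25,[0,0.06,0.3],0],
    [25,[0,0,0],0],
    [25,[0,0,0],0],
    [25,[0,0,0],0],
  ],
)

```text
time_s: 45.1
tool_pos: [623.7, 42.6, 129.4]
ee_rot: [-169.5, -1.4, 97.1]
force: [-0.0, 0.9, -1.4]
gripper_width: 40.1
```

```bash
python3 soap.py; python3 rel.py 623.4 43.5 119
```

```text
off [-0.2  0.5 18.9] soap centre [620.8  42.5 110.7] x axis [-0.11  0.99  0.12] normal [ 0.16 -0.1   0.98]
bottom corner z [np.float64(102.4), np.float64(96.6), np.float64(89.6), np.float64(95.4)]
[623.7  42.6 129.4] [-169.5   -1.4   97.1] F [-0.   0.9 -1.4] units [0.03 0.07 0.41]
```

Emit:
play_rows(
  steps=[
    [25,[0.04,0.06,0.2],0],
    [25,[0,0,0.12],0],
    [25,[0,0,0],0],
  ],
)

```text
time_s: 45.35
tool_pos: [624.0, 43.9, 121.3]
ee_rot: [-169.6, -1.4, 97.1]
force: [0.6, -0.7, -1.8]
gripper_width: 39.6
```

Emit:
play_rows(
  steps=[
    [25,[0,0,0.1],0],
    [25,[0,0,0],0],
  ],
)

```text
time_s: 45.52
tool_pos: [623.5, 44.0, 118.7]
ee_rot: [-169.6, -1.4, 97.1]
force: [0.3, 0.5, -0.4]
gripper_width: 40.2
```

```bash
python3 soap.py; python3 rel.py 623.4 43.5 119
```

```text
off [-0.2  0.5 18.9] soap centre [620.6  43.9 100. ] x axis [-0.11  0.99  0.12] normal [ 0.16 -0.1   0.98]
bottom corner z [np.float64(91.6), np.float64(85.9), np.float64(78.9), np.float64(84.6)]
[623.5  44.  118.7] [-169.6   -1.4   97.1] F [ 0.3  0.5 -0.4] units [-0.02 -0.01 -0.01]
```

Emit:
play_rows(
  steps=[
    [25,[0,0,0.15],0],
  ],
)

```text
time_s: 45.6
tool_pos: [623.4, 44.0, 115.9]
ee_rot: [-169.7, -1.4, 97.1]
force: [2.7, 3.2, 14.3]
gripper_width: 40.2
```

Emit:
play_rows(
  steps=[
    [25,[0,0,0.1],0],
  ],
)

```text
time_s: 45.68
tool_pos: [623.6, 44.4, 115.1]
ee_rot: [-169.9, -1.4, 97.1]
force: [-1.5, 2.7, 22.3]
gripper_width: 39.5
```

Emit:
play_rows(
  steps=[
    [66,[0,0,0],0],
    [66,[0,0,0],0],
    [66,[0,0,0],0],
    [66,[0,0,0],0],
    [66,[0,0,0],0],
    [66,[0,0,0],0],
  ],
)

```text
time_s: 46.18
tool_pos: [623.9, 44.5, 115.6]
ee_rot: [-170.0, -1.4, 97.1]
force: [-0.6, -0.1, -1.4]
gripper_width: 65.7
```

Emit:
play_rows(
  steps=[
    [66,[0,-0.04,-0.2],0],
    [66,[0,-0.07,-0.4],0],
    [66,[0,-0.09,-0.5],0],
    [66,[0,-0.09,-0.5],0],
    [66,[0,-0.09,-0.5],0],
    [66,[0,-0.09,-0.5],0],
    [66,[0,-0.09,-0.5],0],
    [66,[0,-0.09,-0.5],0],
    [66,[0,-0.05,-0.3],0],
    [66,[0,0,0],0],
    [66,[0,0,0],0],
  ],
)

```text
time_s: 47.1
tool_pos: [624.3, 41.7, 228.9]
ee_rot: [-170.2, -1.4, 97.1]
force: [0.0, 1.1, -0.4]
gripper_width: 65.9
```

```bash
python3 tz.py; python3 - <<'E'
from h import *
m=optics.camera_model("wrist");i=optics.read_camera("wrist");np.save("pics/wm.npy",m,allow_pickle=True)
cv2.imwrite("pics/w12.png",i[:,:,::-1])
h=cv2.cvtColor(i,cv2.COLOR_RGB2HSV)
# predicted ideal soap top corners / carton corners
c=np.array([617.7,45.6]);a=np.radians(96);L=np.array([np.cos(a),np.sin(a)]);W=np.array([-L[1],L[0]])
for n,l,wd,z in(("soap",29,20,110),("carton",35,24,80)):
    print(n,[np.round(proj(m,[*(c+p*L*l+q*W*wd),z])).tolist() for p,q in((1,1),(1,-1),(-1,-1),(-1,1))])
# brown blobs
msk=((h[:,:,0]<16)&(h[:,:,1]>90)&(h[:,:,2]>40)).astype(np.uint8)
n,lab,st,ce=cv2.connectedComponentsWithStats(msk)
for k in np.argsort(-st[1:,4])[:8]+1:print(st[k],ce[k].round(1))
for v in range(170,340,10):print(v,[ ''.join('%4d'%x for x in i[v,260:420:8].mean(1))])
E
```

```text
[624.3  41.7 228.9] [-170.2   -1.4   97.1] toolz [-0.172  0.002 -0.985] q [ 1.3  6.7 84.2  0.4 98.9 -5.9]
soap [[313.0, 200.0], [379.0, 202.0], [374.0, 294.0], [312.0, 290.0]]
carton [[316.0, 185.0], [388.0, 188.0], [382.0, 289.0], [314.0, 284.0]]
[ 285  148  155  216 3280] [358.1 211. ]
[ 310  227   70   41 2266] [343.6 248.8]
[323 336  56  28 683] [351.9 347. ]
[405 409  11  50 210] [409.  430.2]
[284 409   7  50 168] [288.  431.3]
[333 321  46  19 125] [356.9 325.2]
[297 148   6   1   6] [299.5 148. ]
[183 459   1   5   5] [183. 461.]
170 [' 105 110 110 121  62 143 165 165 132 132 131 131 142 147 154 164 165 154 147 146']
180 [' 107 110 112 120  60 143 143 143 110 106 104 106 103 103 103  99  89  88 147 146']
190 [' 108 111 115 119  58 143 143 143 146 144 143 164 145 147 141 143  90  87 146 146']
200 [' 110 113 117 121  59 142 143 115 114 115 116 116 117 117 116 133  84  87 146 146']
210 [' 110 115 116 120  59 142 142 161 160 157 158 155 162 158 158 117  85  92 145 145']
220 [' 109 115 114 120  58 142 142 158 159 165 160 157 160 153 162 113  85 116 144 144']
230 [' 109 113 114 118
[... 256 characters left out ...]
 88  86  92  58 109 112  91  90  92  90  91  91  91  91 148  84 114 109 130']
270 [' 175 167 158 170  57 109 109 125 123 129 153 159 157 157 150 109  71 107 110 110']
280 [' 177 178 173 180  63 204 138 127 129 122 126 116 125 127 118 103 109 109 109 109']
290 [' 177 177 180 181  63 216 217 123 125 126 122 123 122 129 114  97  94  93  98 109']
300 [' 177 176 176 177  69 215 216 216 217 218 218 218 220 220 158 130 121 211  21 100']
310 [' 176 177 181 176  80 214 215 215 215 216 217 215 217 218 218 219 220 221  21  31']
320 [' 175 177 181 170  79 214 214 214 210 141  74  60  60 141 147 217 217 221  20  19']
330 [' 173 177 180 167  90 213 214 213 141  59 100 102 103 103  50 145 217 219  19  21']
```

```bash
python3 - <<'E'
from h import *
m=np.load("pics/wm.npy",allow_pickle=True).item();i=cv2.imread("pics/w12.png").astype(int).mean(2)
for v in(215,225,245,255,285):print(v,"L",i[v,302:322].astype(int),"R",i[v,362:386].astype(int))
for u in(325,340,355,365):print(u,"far",i[186:212,u].astype(int),"near",i[284:304,u].astype(int), "band",i[228:274:2,u].astype(int))
E
```

```text
215 L [143 142 142 142 142 142 142 142 142 148 155 159 159 160 161 162 162 162
 160 158] R [161 159 157 155 153 154 155 155 154 155 157 155 144 122 117 135 145 143
 116 129 147 148 140 111]
225 L [142 143 142 142 143 143 142 142 145 149 152 154 155 157 160 162 163 162
 159 157] R [156 157 158 159 161 162 163 162 161 162 161 155 134 111 104 129 140 114
 111 135 143 142 116  81]
245 L [142 141 141 141 142 142 142 123  98  90  91  91  91  91  91  92  91  91
  91  90] R [ 92  93  92  93  92  92  93  93  93  93  93  94  83  69  74  87  88 130
 148 150 144 116  82  80]
255 L [141 142 142 141 142 142 141 122  98  91  90  91  92  92  91  91  91  91
  91  91] R [ 91  92  92  91  92  91  91  92  91  91  92  91  76  71 126 125 107 133
 146 141 115  79  75  83]
285 L [206 206 204 203 203 204 204 204 182 142 122 124 125 125 126 127 128 129
 127 126] R [120 121 124 123 122 120 119 119 118 117 116 110 109 102  91 101 111 111
 104 105 109 109 109 109]
325 far [152 159 144 144 145 145 145 145 145 144 142 129 116 114 113 112 118 143
 150 154 154 155 156 159 161 163] near [127 130 130 127 124 123 124 1
[... 361 characters left out ...]
[157 160 134  92  92  92  91  91  92  91  92  91  92  91  92  92  90  91
  91 102 156 153 121]
355 far [114 157 162 146 144 144 145 146 146 147 149 147 126 117 117 117 114 119
 155 159 160 161 161 160 160 160] near [122 121 121 123 124 124 124 125 125 120 110 112 130 158 218 221 219 219
 219 218] band [158 158 154  90  93  93  93  92  92  92  92  91  91  91  91  91  91  90
  91  94 156 155 158]
365 far [108 132 146 147 147 146 145 145 144 144 144 142 124 117 117 118 118 123
 151 156 158 156 156 157 159 160] near [123 123 127 129 130 130 129 128 129 126 116 108 109 120 130 158 221 221
 219 219] band [163 159 158  95  93  93  93  94  92  92  93  92  90  92  91  92  91  91
  91  90 145 156 158]
```

```bash
python3 pt.py 311.5 203 110 375 204 110 373.5 295 110 310 291 110; python3 - <<'E'
from h import *
a=cv2.imread("pics/scene1.png").astype(int);m=optics.camera_model("scene");b=optics.read_camera("scene")[:,:,::-1].astype(int);cv2.imwrite("pics/sF.png",b)
for n,p,r in(("talltin",(452.6,-89.7,59),32),("sjar",(455.7,-245,23),16),("green",(400,365,35),18)):
    u,v=map(round,proj(m,p));d=abs(a-b)[v-r:v+r,u-r//2:u+r//2].mean();print(n,u,v,"diff",round(d,1))
# soap band in scene
h=cv2.cvtColor(b.astype(np.uint8),cv2.COLOR_BGR2HSV)
print("soap top centre px pred",np.round(proj(m,[617.7,45.6,110])), "carton top",np.round(proj(m,[617.7,45.6,80])))
u,v=map(round,proj(m,[617.7,45.6,110]))
for r in range(v-24,v+30,4):print(r,b[r,u-40:u+44:6].mean(1).astype(int), h[r,u-40:u+44:6,1])
print("robot",readout.get_state()["force"].round(1))
E
```

```text
[[593.9, 70.1], [632.2, 75.3], [640.3, 18.4], [599.9, 13.5]]
len 38.6 ang 7.7
len 57.4 ang -81.9
len 40.6 ang -173.0
talltin 253 241 diff 10.3
sjar 182 289 diff 10.0
green 399 173 diff 34.5
soap top centre px pred [361. 234.] carton top [361. 248.]
210 [121 121 122 128 121 124 122 130 129 130 134 124 133 139] [128 125 129 126 132 127 128 131 126 128 127 127 128 128]
214 [120 129 119 121 121 122 131 131 125 132 130 136 141 139] [130 127 127 127 127 129 125 129 127 125 128 128 128 127]
218 [ 79 122 123 123 129 123 128 131 123 134 138 140 132 131] [136 128 126 131 128 131 131 129 128 127 128 126 130 125]
222 [ 59 116 124 125 125 120 131 125 140 139 135 132 126 122] [124 128 131 131 129 127 127 131 130 127 128 126 129 128]
226 [ 57  59 125 125 126 125 133  93 136 131 128 128 118 112] [134 128 131 126 130 128 130  21 129 129 127 126 125 128]
230 [ 57  58  50  71 122 139  39  95  92 136 122 108 122 127] [134 127 137 126 124 129 185  23  27 128 131 129 127 127]
234 [ 55  59  57  64  77  49  49  46  95  94 108 132 128 133] [129 129 138 129 125 140 148 155  28  26 127 128 127 128]
238 [ 58  6
[... 269 characters left out ...]
  70  78 120 122 131] [125 132 126 128  18  21  24  28 143  24  34 126 127 127]
250 [ 65  61 117  60  67  69  70  68  31  87  61 122 132 128] [129 135 128  86  22  31  18  18 151  20  20 128 126 127]
254 [ 67 120  55  58  59  68  66  66  78  62  67 129 130 132] [126 126 138  21  21  25  26  26  39  24  25 130 129 127]
258 [116  54  61  61  60  61  69  68  62  31  63  68 131 129] [127 126 123  24  20  20  25  32  27 159  45 127 128 128]
262 [ 55  62  36  58  59  58  62  61  26  32  68  48  75 122] [133 129 157  21  25  25  27  24 203 161  29 150 128 127]
robot [ 0.1  0.3 -0.5][ WARN:0@2.175] global loadsave.cpp:1063 imwrite_ Unsupported depth image for selected encoder is fallbacked to CV_8U.
```

```bash
python3 -c "
from plant import manip,readout
print(readout.get_state()['time_s']);print(manip.hand_in())"
```

```text
47.2
the job is handed in; nothing more can be done
None
```

I packed the box and handed it in at 47.2 s. The wide tin, large jar and carton stand in their recesses in that order, and the soap lies on the carton.

**Last checks**
- **Tin, jar and carton:** they looked upright in their recesses in the last picture I viewed, and each had met its recess floor with a contact force of 16–20 N. I did not re-view them after placing the soap.
- **Soap:** its top measured about 1–2 mm off the carton's centre and 1–2° off its long axis. I measured this by code, because all 16 picture views were used.
- **Robot:** the gripper was clear of everything at the end, about 230 mm up.

**What went wrong or disagreed**
- **Tool tilt:** the tool drifted to about 10° of tilt during the run, and I could not correct it with the moves available. The soap was therefore released slightly tilted and settled flat.
- **Early contact:** the arm sagged while turning the soap, which touched the carton at about 15 N. The carton's corners measured the same before and after.
- **Scene comparison with the first picture:** the tall tin and small jar showed differences of only about 10 grey levels, probably shadow. The patch near the green tin differed more (about 35), at a position I had only guessed, with the arm's shadow a likely cause. I did not confirm either cause. I never handled that tin, and it was standing in a late wrist picture.

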